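# Put the lesson material away: hang the wallets, file the card packs

## Task

The lesson is over, so clear the table: hang every coloured wallet from the sorter by both its hooks on the rails of the hanging frame, upright in the gap marked with its own colour, without dislodging or shoving along the wallets that already hang there. Lay every card pack flat, label up, in the tray pocket marked with its own colour. Leave the mug, the pen cup and the hole punch where they are.

Things in the scene. Friction and masses are not known exactly. Their poses are not given: they have to be found in the camera images.
- wallet_red_tab (a point): Centre of the upright grip tab (30 x 14 x 50 mm) of the red hanging wallet (hard plastic, 0.15 kg; may be absent). x along its width, y through its thickness, z up. Body 114 x 14 x 90 mm: top 25 mm, underside 115 mm below this point. Starts upright in the sorter, this point 121 mm above the table. Same turned half round. Hooks: see frame.
- gap_red (a point): Where the red wallet's tab centre comes when hung: middle of its gap, midway between the rails, 148 mm above the table. That gap lies in line with the red tile (26 x 34 x 14 mm) on the frame's base, 107 mm along +x of this point; which colour is where varies. x across the rails (along a hung wallet's width), y along them. Gaps 52 mm apart, 38 mm clear.
- wallet_yellow_tab (a point): Centre of the upright grip tab (30 x 14 x 50 mm) of the yellow hanging wallet (hard plastic, 0.15 kg; may be absent). x along its width, y through its thickness, z up. Body 114 x 14 x 90 mm: top 25 mm, underside 115 mm below this point. Starts upright in the sorter, this point 121 mm above the table. Same turned half round. Hooks: see frame.
- gap_yellow (a point): Where the yellow wallet's tab centre comes when hung: middle of its gap, midway between the rails, 148 mm above the table. That gap lies in line with the yellow tile (26 x 34 x 14 mm) on the frame's base, 107 mm along +x of this point; which colour is where varies. x across the rails (along a hung wallet's width), y along them. Gaps 52 mm apart, 38 mm clear.
- wallet_blue_tab (a point): Centre of the upright grip tab (30 x 14 x 50 mm) of the blue hanging wallet (hard plastic, 0.15 kg; may be absent). x along its width, y through its thickness, z up. Body 114 x 14 x 90 mm: top 25 mm, underside 115 mm below this point. Starts upright in the sorter, this point 121 mm above the table. Same turned half round. Hooks: see frame.
- gap_blue (a point): Where the blue wallet's tab centre comes when hung: middle of its gap, midway between the rails, 148 mm above the table. That gap lies in line with the blue tile (26 x 34 x 14 mm) on the frame's base, 107 mm along +x of this point; which colour is where varies. x across the rails (along a hung wallet's width), y along them. Gaps 52 mm apart, 38 mm clear.
- frame: Fixed hanging frame, origin under it midway between its two rails. Rails along its y: 8 mm thick, tops 115 mm up, 140 mm apart centre to centre. Wallet hooks: at each end a 6 mm bar, underside 33 mm below the tab centre, turning down 85 mm from the middle (tip 50 mm below tab centre). The rail comes between body end (57 mm from the middle) and hook tip (inner side 82 mm).
- hung0_center (a point): Centre of the body of a white or grey wallet that already hangs on the frame: as the coloured ones (body 114 x 14 x 90 mm, 0.15 kg) but with no tab; its top is 45 mm above this point (123 mm above the table), x along its width. Loose on the rails; leave it hanging where it is.
- hung1_center (a point): Centre of the body of a white or grey wallet that already hangs on the frame: as the coloured ones (body 114 x 14 x 90 mm, 0.15 kg) but with no tab; its top is 45 mm above this point (123 mm above the table), x along its width. Loose on the rails; leave it hanging where it is.
- hung2_center (a point): Centre of the body of a white or grey wallet that already hangs on the frame: as the coloured ones (body 114 x 14 x 90 mm, 0.15 kg) but with no tab; its top is 45 mm above this point (123 mm above the table), x along its width. Loose on the rails; leave it hanging where it is.
- hung3_center (a point): Centre of the body of a white or grey wallet that already hangs on the frame: as the coloured ones (body 114 x 14 x 90 mm, 0.15 kg) but with no tab; its top is 45 mm above this point (123 mm above the table), x along its width. Loose on the rails; leave it hanging where it is.
- sorter: Fixed brown wooden sorter, 110 x 164 mm, 48 mm high, origin under its centre. Three upright slots along its x, 50 mm apart along its y, 18 mm wide, floor 6 mm above the table, open at both ends; the coloured wallets stand in them.
- pack_green_center (a point): Centre of the white card pack with the green label (rigid box, 0.18 kg; may be absent), 100 (x) x 40 (y) x 40 (z) mm, lying on the table label up, centre 20 mm above what it lies on. The same turned half round.
- pack_orange_center (a point): Centre of the white card pack with the orange label (rigid box, 0.18 kg; may be absent), 100 (x) x 40 (y) x 40 (z) mm, lying on the table label up, centre 20 mm above what it lies on. The same turned half round.
- pack_black_center (a point): Centre of the white card pack with the black label (rigid box, 0.18 kg; may be absent), 100 (x) x 40 (y) x 40 (z) mm, lying on the table label up, centre 20 mm above what it lies on. The same turned half round.
- pocket_green (a point): Where the centre of the green pack must come: centre of the tray pocket in line with the green tile (26 x 44 mm, 73 mm along +x of this point), 25 mm above the table. Pocket 110 (x) x 50 (y) mm, floor 5 mm and rim 15 mm above the table; pockets are 72 mm apart along y. The tray is fixed. Which colour is which pocket varies.
- pocket_orange (a point): Where the centre of the orange pack must come: centre of the tray pocket in line with the orange tile (26 x 44 mm, 73 mm along +x of this point), 25 mm above the table. Pocket 110 (x) x 50 (y) mm, floor 5 mm and rim 15 mm above the table; pockets are 72 mm apart along y. The tray is fixed. Which colour is which pocket varies.
- pocket_black (a point): Where the centre of the black pack must come: centre of the tray pocket in line with the black tile (26 x 44 mm, 73 mm along +x of this point), 25 mm above the table. Pocket 110 (x) x 50 (y) mm, floor 5 mm and rim 15 mm above the table; pockets are 72 mm apart along y. The tray is fixed. Which colour is which pocket varies.
- mug: Blue mug, 76 mm wide, 90 mm high, origin under its centre; bystander.
- pen_cup: Black pen cup with pens, 72 mm wide, 145 mm high, origin under its centre; bystander.
- hole_punch: Blue and black hole punch, 60 x 110 x 48 mm, origin under its centre; bystander.

How it is judged:
At the end, for the whole second after the job is handed in: Each wallet present hangs by both hooks (tab 141 to 155 mm high, tilt < 0.15 rad, within 20 mm of its own gap's middle from above); each pack present lies in its own pocket (centre < 30 mm high, within 12 mm, tilt < 0.1 rad); the four neighbours hang upright (centre > 70 mm, tilt < 0.2) (horizontal distance between wallet_red_tab and gap_red below 0.02 m and height (world z) of wallet_red_tab between 0.141 and 0.155 m and angle between each of wallet_red_tab, wallet_yellow_tab, wallet_blue_tab's own z axis and vertical below 0.15 rad and horizontal distance between wallet_yellow_tab and gap_yellow below 0.02 m and height (world z) of wallet_yellow_tab between 0.141 and 0.155 m and horizontal distance between wallet_blue_tab and gap_blue below 0.02 m and height (world z) of wallet_blue_tab between 0.141 and 0.155 m and horizontal distance between pack_green_center and pocket_green below 0.012 m and height (world z) of each of pack_green_center, pack_orange_center, pack_black_center below 0.03 m and angle between each of pack_green_center, pack_orange_center, pack_black_center's own z axis and vertical below 0.1 rad and horizontal distance between pack_orange_center and pocket_orange below 0.012 m and horizontal distance between pack_black_center and pocket_black below 0.012 m and height (world z) of each of hung0_center, hung1_center, hung2_center, hung3_center above 0.07 m and angle between each of hung0_center, hung1_center, hung2_center, hung3_center's own z axis and vertical below 0.2 rad); the robot touches nothing.
It fails at once if a wallet already hanging on the frame is dislodged: off the rails or shifted more than 25 mm (distance of any of hung0_center, hung1_center, hung2_center, hung3_center from where it was at the start of the episode above 0.025 m).
It fails at once if the mug, pen cup or hole punch is shifted more than 30 mm (distance of any of mug, pen_cup, hole_punch from where it was at the start of the episode above 0.03 m).
Of wallet_red, wallet_yellow, wallet_blue only 2 to 3 are there at a start; the rules pass over those that are not, and their reading is None.
Of pack_green, pack_orange, pack_black only 2 to 3 are there at a start; the rules pass over those that are not, and their reading is None.
At some moment in a run one of pack_green, pack_orange, pack_black may be knocked a few centimetres aside while the robot is not near it.
It also fails if it takes over 210 s, if anything falls off the work surface, if the arm or the gripper's body presses on something with over 40 N, if the wrist force passes 120 N, or if a joint passes its speed limit or range.

## Robot

A 7-joint arm with a two-finger parallel gripper is mounted at the origin on the work surface. World frame = base frame: x ahead of the robot, y to its left, z up, the work surface at z = 0. Lengths are in m, angles in rad, forces in N, time in s.
With the tool pointing down it reaches from about 0.4 to 0.85 m from the base axis. Payload 4.5 kg.
Tool frame: the origin (TCP) lies on the centre line of the jaws, within the pads' length; the fingertips stand r.tip_reach ahead of it and the grasp point (between the pads) lies 3 mm ahead of it (r.tip_reach is the distance from the TCP to the fingertips, in m); z points along the fingers, y is the line along which they close (so a half turn about z gives the same grasp; the last joint's range is limited). The gripper opens to 88 mm and grips with 3 to 60 N. Pads are 18 mm wide; open, the fingers measure 123 mm over their backs; the gripper's body (75 mm by 187 mm) begins 45 mm behind the grasp point.
Start: joints at [1.136, 0.689, -0.195, 1.565, 0.157, 0.902, -0.215], TCP at [0.282, -0.558, 0.261] pointing down, gripper open.
Joint ranges: [-3.01, 3.01], [-0.46, 2.08], [-1.47, 1.51], [0.13, 2.56], [-1, 4.14], [0.04, 2.09], [-2.66, 2.66]. Speed limits (rad/s): [2.57, 2.57, 3.14, 3.14, 3.14, 3.14, 3.14].

## Interface

Orientations are given as a unit quaternion [x, y, z, w].
In Python, from plant import readout, eyes, ticket, r gives the robot as it stands. The module is installed in compiled form; this text tells all that it offers.
- The arm moves only by the tool carry_out, never from a script. Its argument "motion" is a list that holds one entry, the list of rows, each a list of 7 numbers: the shift along the tool's x, y, z in mm, then the turn, a rotation vector about the tool's x, y, z in rad, then the opening in per cent of the stroke, from 0 (shut) to 100 (fully open). In form: [[[dx, dy, dz, ax, ay, az, claw], ...]]. A call has 1 to 8 rows; each row shifts and turns the commanded pose from where the row before left it, along the tool's axes as they then stand; what a row does not reach is not made up. A row lasts 1/10 s, in which the tool goes at most 50 mm and 8.59 degrees, less where a joint would pass 70% of its speed; a pose out of reach is approached as far as the arm can. A call is refused whole if a number of a shift passes 50 or a number of a turn 0.15, either way. A call with a gripper value outside its range is refused whole. The fingers move at their own pace and stop on an object; "squeeze" is the grip in N (left out, the last holds). Time passes only in rows, so rows that do not move let the fingers close. It gives the time, the measured TCP pose, the force and the opening at its end, in the units of the state.
- readout.get_state(): the state, without advancing time (a new reading comes with each control period).
- eyes.snapshot(name): name is "scene" or "top"; returns a dict with "pixels" (420x560x3 uint8, red, green, blue), "K" (3x3 intrinsics, pixels), "origin" and "attitude" of the camera in the world. Camera axes: x right, y down, z forward; pixel columns grow to the right and rows downward; lengths in m; the calibration is good to about 2 mm. A picture is of the moment at which its call begins. There is no depth.
- ticket.finish_job(): hands the job in, once; it reports no verdict.
The state is a dict: "clock": time; "q": joint angles; "qd": joint speeds; "joint_torque": joint torques, N m; "tool_pos": TCP position; "eef_rot": TCP orientation; "contact_force": force on the tool from outside, world axes, zero at the start; "moment": the same for the moment, N m; "opening": opening from 0.0 (shut) to 1.0 (fully open).
Only numpy, scipy, OpenCV 4.12 (cv2) and the standard library are available. Lean on these libraries where they do the work, as an engineer would, in place of code of your own. Each camera call takes 0.05 s, during which the arm holds its last target. There are 200 camera calls.

## Working session

There is one attempt and no reset: what is moved stays moved. The work goes in short steps, Python scripts to look and compute and a tool call to move; the robot and the scene stay as the last step left them, time stands still between calls to the robot, and variables do not carry over. Pictures are saved under pics/ and viewed, on a budget of 14 in all, crops included, one or two more only if the job needs it, and the job is handed in when it is done.

Besides the shell and the picture viewer there is one more tool, called after "Request:" by a JSON object that holds its "op" and its "data". carry_out: Moves the arm, as the interface text tells. Its arguments: {"type":"object","properties":{"motion":{"type":"array","items":{"type":"array","items":{"type":"array","items":{"type":"number"}}}},"squeeze":{"type":"number"}},"required":["motion"]}

```bash
mkdir -p pics; cat > h.py <<'E'
import numpy as np, cv2
from scipy.spatial.transform import Rotation as R
from plant import readout, eyes, ticket, r
def snap(n,f):
    s=eyes.snapshot(n); cv2.imwrite('pics/'+f,s['pixels'][:,:,::-1]); 
    np.savez('pics/'+n+'.npz',**{k:np.array(s[k]) for k in s}); return s
def cam(n):
    s=np.load('pics/'+n+'.npz'); A=s['attitude']
    M=R.from_quat(A).as_matrix() if A.shape==(4,) else A
    return s['K'],s['origin'],M
def px2w(n,u,v,z):
    K,o,M=cam(n); d=M@np.linalg.inv(K)@[u,v,1]; return o+d*(z-o[2])/d[2]
def w2px(n,p):
    K,o,M=cam(n); c=K@(M.T@(np.array(p)-o)); return c[:2]/c[2]
E
python3 - <<'E'
from h import *
snap('top','top1.png'); snap('scene','scene1.png')
for n in('top','scene'):print(n,*cam(n))
s=readout.get_state();print(s,r.tip_reach)
E
```

```text
top [[463.10436901   0.         278.06860699]
 [  0.         463.10436901 205.01383248]
 [  0.           0.           1.        ]] [ 0.41592159 -0.04870514  1.34148452] [[ 0.02327174 -0.98542487  0.16851187]
 [-0.99965047 -0.02505193 -0.00844564]
 [ 0.01254409 -0.16825642 -0.98566344]]
scene [[535.67516365   0.         280.09191757]
 [  0.         535.67516365 203.55405107]
 [  0.           0.           1.        ]] [ 1.3950677  -0.01817614  1.09472548] [[-0.04460446  0.78554475 -0.61719518]
 [ 0.99894462  0.02829457 -0.03618098]
 [-0.01095851 -0.61815764 -0.78597776]]
{'clock': 0.1, 'q': array([ 1.13578044,  0.68989944, -0.19453414,  1.56621492,  0.15728372,
        0.90253054, -0.21510466]), 'qd': array([ 0.0001666 , -0.00304732,  0.00053494, -0.00369686, -0.00015539,
        0.00037216,  0.00023806]), 'joint_torque': array([-2.53841419e-03, -5.28502393e+01, -1.27122425e+00, -1.53838009e+01,
       -5.25770977e-02,  2.00091243e-03,  5.92576203e-05]), 'tool_pos': array([ 0.28212635, -0.55710571,  0.25999768]), 'eef_rot': array([ 9.72643640e-01,  2.32300794e-01, -2.42943195e-04, -7.94848588e-04]), 'contact_force': array([-0.16209822, -0.44732304, -0.24557652]), 'moment': array([ 0.03710264, -0.01832303, -0.00425817]), 'opening': 1.001765094276408} 0.022
```

View pics/top1.png

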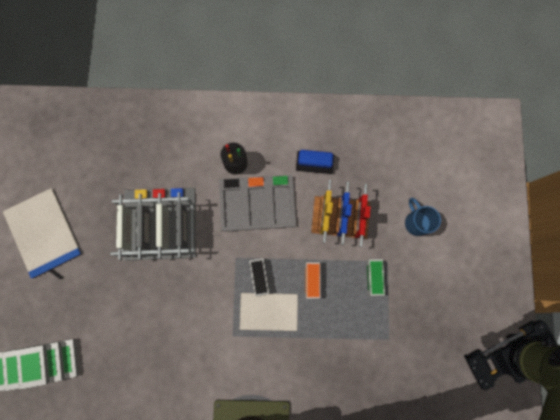

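View pics/scene1.png

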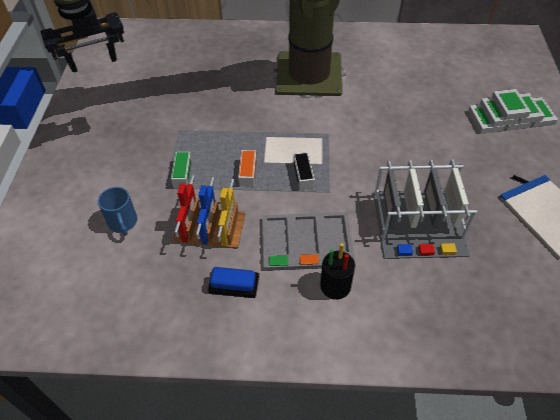

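The top view (up is +x, left is +y) shows all six items. The frame is at about (155,225), the tray at (260,205) and the sorter at (343,215). The packs are at (260,277) black, (314,280) orange and (377,277) green. I'll enlarge these areas next.

```bash
python3 - <<'E'
from h import *
im=cv2.imread('pics/top1.png')
def crop(x0,y0,x1,y1,s,f):
    c=cv2.resize(im[y0:y1,x0:x1],None,fx=s,fy=s,interpolation=cv2.INTER_CUBIC)
    c=cv2.convertScaleAbs(c,alpha=1.5)
    for x in range(x0,x1,10):
        cv2.line(c,((x-x0)*s,0),((x-x0)*s,6 if x%50 else 14),(0,255,255),1)
        if x%20==0: cv2.putText(c,str(x),((x-x0)*s,24),0,.4,(0,255,255),1)
    for y in range(y0,y1,10):
        cv2.line(c,(0,(y-y0)*s),(6,(y-y0)*s),(0,255,255),1)
        if y%20==0: cv2.putText(c,str(y),(8,(y-y0)*s+4),0,.4,(0,255,255),1)
    cv2.imwrite('pics/'+f,c)
crop(105,175,305,275,4,'c1.png'); crop(235,175,395,310,4,'c2.png')
E
```

```text
(no output)
```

View pics/c1.png

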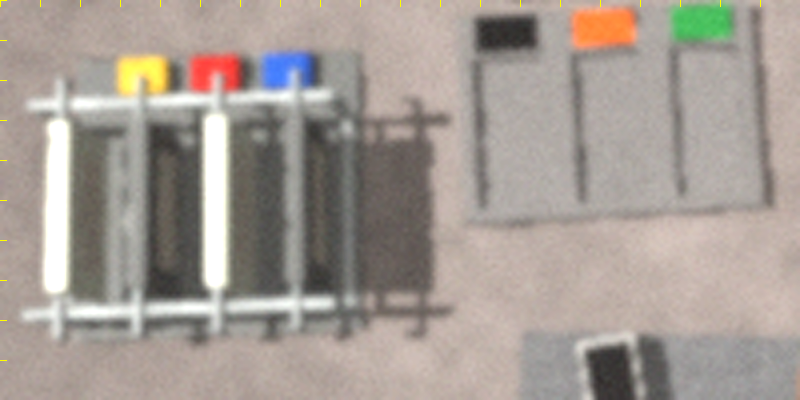

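View pics/c2.png

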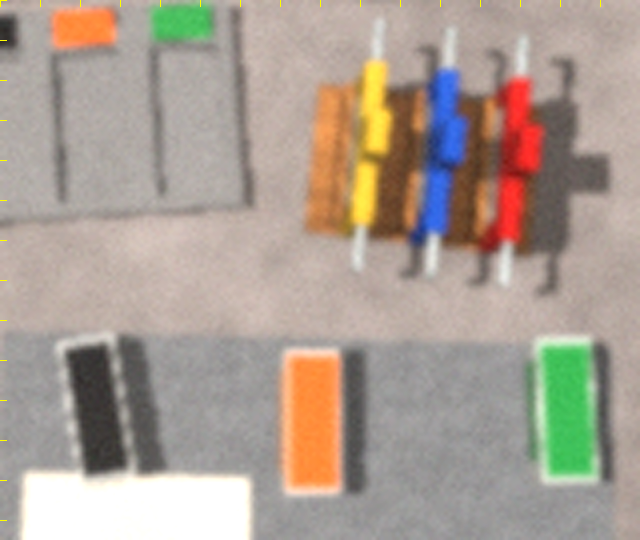

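```bash
cat > m1.py <<'E'
from h import *
P=lambda o,u,v,z:px2w('top',o[0]+u/4-.0,o[1]+v/4,z)[:2]
a=(105,175);b=(235,175)
f=lambda v:np.round(1000*np.array(v),1)
def line(o,p,q,z,n):
    A,B=P(o,*p,z),P(o,*q,z);d=B-A;print(n,'mid',f((A+B)/2),'len',f(np.hypot(*d)),'ang',round(np.degrees(np.arctan2(d[1],d[0])),1))
line(a,(330,95),(30,104),.115,'rail far');line(a,(330,303),(25,315),.115,'rail near')
for n,u,v in(('Y',143,75),('R',215,73),('B',288,70)):print('tile',n,f(P(a,u,v,.014)))
for n,p,q in(('h0',(56,292),(60,120)),('h1',(137,292),(140,118)),('h2',(215,290),(217,113)),('h3',(294,290),(297,112))):line(a,p,q,.123,n)
for n,p,q in(('h0',(58,335),(62,82)),('h1',(137,332),(140,75)),('h2',(217,335),(218,72)),('h3',(294,332),(296,70))):line(a,p,q,.121,n+'hook')
for n,u,v in(('K',506,33),('O',604,28),('G',703,23)):print('ttile',n,f(P(a,u,v,.015)))
line(a,(470,222),(770,207),.015,'tray near')
for n,t,p,q in(('Y',(377,132),(358,270),(380,20)),('B',(452,142),(431,274),(452,30)),('R',(525,150),(504,285),(523,38))):
    print('tab',n,f(P(b,*t,.146)));line(b,p,q,.091,'hooks')
for n,c in(('K',((58,345),(112,335),(133,468),(83,478))),('O',((285,350),(340,350),(341,492),(285,492))),('G',((536,340),(592,338),(599,480),(545,482)))):
    w=np.array([P(b,*x,.04) for x in c]);e=(w[0]+w[1]-w[2]-w[3])/2;print(n,f(w.mean(0)),'len',f(np.hypot(*e)),'wid',f(np.hypot(*(w[0]-w[1]))),'ang',round(np.degrees(np.arctan2(e[1],e[0])),1))
s=readout.get_state();print(R.from_quat(s['eef_rot']).as_matrix().round(3))
E
python3 m1.py
```

```text
rail far mid [630.9 284.4] len 200.3 ang 93.2
rail near mid [490.9 276.3] len 199.8 ang 93.6
tile Y [666.  340.1]
tile R [668.8 288. ]
tile B [672.4 235.2]
h0 mid [556.6 357.6] len 114.2 ang 3.3
h1 mid [558.6 304.8] len 115.6 ang 3.2
h2 mid [562.2 254. ] len 117.7 ang 3.2
h3 mid [563.8 201.7] len 118.4 ang 2.4
h0hook mid [555.7 356.8] len 168.2 ang 3.7
h1hook mid [560.4 305.5] len 171.1 ang 3.5
h2hook mid [561.7 253.4] len 175.2 ang 3.6
h3hook mid [564.6 202.4] len 174.7 ang 3.0
ttile K [703.8  77.6]
ttile O [709.4   6.1]
ttile G [715.1 -66.3]
tray near mid [572.4  -9.8] len 216.1 ang -85.7
tab Y [ 615.8 -193.2]
hooks mid [ 616.8 -194.5] len 174.1 ang -4.7
tab B [ 610.4 -242.4]
hooks mid [ 613.2 -244.2] len 169.9 ang -4.9
tab R [ 606.3 -290.2]
hooks mid [ 607.9 -293.5] len 171.7 ang -4.8
K [435.7 -11.9] len 92.7 wid 38.3 ang 11.6
O [ 429.3 -162.3] len 97.3 wid 38.5 ang 0.8
G [ 441. -340.] len 97.7 wid 39.4 ang 2.5
[[ 0.892  0.452 -0.001]
 [ 0.452 -0.892  0.001]
 [-0.    -0.002 -1.   ]]
```

```bash
cat > go.py <<'E'
# python3 go.py x y z yawdeg [; x y z yaw ...]  (mm, TCP) -> tool-axis rows from the measured pose; tilt error is taken out in leg 1
import sys
from h import *
s=readout.get_state(); p=s['tool_pos']*1000; M=R.from_quat(s['eef_rot'])
print('t',round(s['clock'],1),'p',p.round(1),'yaw',round(np.degrees(np.arctan2(*M.as_matrix()[1::-1,0])),2),'F',s['contact_force'].round(1),'open',round(s['opening'],3))
for leg in ' '.join(sys.argv[1:]).split(';'):
    if not leg.strip(): break
    x,y,z,w=map(float,leg.split()); t=np.array([x,y,z])
    T=R.from_euler('z',w,degrees=True)*R.from_euler('x',180,degrees=True)
    # rotate first, or together: rows n
    rv=(M.inv()*T).as_rotvec()
    n=max(1,int(np.ceil(max(np.linalg.norm(t-p)/45,np.linalg.norm(rv)/.145))))
    print('->',leg,'rows',n)
    st=(t-p)/n; rows=[]
    for i in range(n):
        rows.append(list((M.as_matrix().T@st).round(1))+list((rv/n).round(3))); M=M*R.from_rotvec(rv/n)
    if np.linalg.norm(rv)<.01: print('   each',[float(v) for v in rows[0]])
    else:
        for q in rows: print('   ',[float(v) for v in q])
    p=t;M=T
E
python3 go.py "616 -194 230 -4.8; 616 -194 129 -4.8"
```

```text
t 0.1 p [ 282.1 -557.1  260. ] yaw 26.87 F [-0.2 -0.4 -0.2] open 1.002
-> 616 -194 230 -4.8 rows 11
    [42.0, -15.7, 2.7, -0.0, 0.0, 0.05]
    [41.2, -17.8, 2.7, -0.0, 0.0, 0.05]
    [40.2, -19.9, 2.7, -0.0, 0.0, 0.05]
    [39.2, -21.9, 2.7, -0.0, 0.0, 0.05]
    [38.0, -23.8, 2.7, -0.0, 0.0, 0.05]
    [36.8, -25.7, 2.7, -0.0, 0.0, 0.05]
    [35.4, -27.5, 2.7, -0.0, 0.0, 0.05]
    [34.0, -29.2, 2.7, -0.0, 0.0, 0.05]
    [32.5, -30.9, 2.7, -0.0, 0.0, 0.05]
    [30.9, -32.5, 2.7, -0.0, 0.0, 0.05]
    [29.2, -34.0, 2.7, -0.0, 0.0, 0.05]
->  616 -194 129 -4.8 rows 3
   each [0.0, -0.0, 33.7, 0.0, 0.0, 0.0]
```

Request:
{"op": "carry_out", "data": {"motion": [[[42, -16, 3, 0, 0, 0.05, 40], [41, -18, 3, 0, 0, 0.05, 40], [40, -20, 3, 0, 0, 0.05, 40], [39, -22, 3, 0, 0, 0.05, 40], [38, -24, 3, 0, 0, 0.05, 40], [37, -26, 3, 0, 0, 0.05, 40], [35, -27, 3, 0, 0, 0.05, 40], [34, -29, 2, 0, 0, 0.05, 40]]], "squeeze": 25}}

```text
clock: 0.9
tool_pos: [0.5247, -0.2914, 0.2372]
eef_rot: [0.999, 0.033, -0.0, -0.0]
contact_force: [0.2, -0.4, -0.1]
opening: 0.403
```

Request:
{"op": "carry_out", "data": {"motion": [[[32, -31, 2, 0, 0, 0.05, 40], [31, -32, 2, 0, 0, 0.05, 40], [29, -34, 2, 0, 0, 0.05, 40], [0, 0, 0, 0, 0, 0, 40], [0, 0, 0, 0, 0, 0, 40]]]}}

```text
clock: 1.4
tool_pos: [0.6145, -0.1927, 0.231]
eef_rot: [0.999, -0.039, -0.001, -0.0]
contact_force: [-0.9, -0.9, 0.2]
opening: 0.399
```

```bash
python3 go.py "616 -194 180 -4.8;616 -194 129 -4.8"; python3 -c "
from h import *
s=snap('top','t2.png');im=cv2.imread('pics/t2.png')
cv2.imwrite('pics/c3.png',cv2.resize(im[160:270,280:400],None,fx=5,fy=5,interpolation=cv2.INTER_CUBIC))"
```

```text
t 1.4 p [ 614.5 -192.7  231. ] yaw -4.46 F [-0.9 -0.9  0.2] open 0.399
-> 616 -194 180 -4.8 rows 2
   each [0.8, 0.6, 25.5, -0.0, 0.001, 0.003]
-> 616 -194 129 -4.8 rows 2
   each [0.0, -0.0, 25.5, 0.0, 0.0, 0.0]
```

View pics/c3.png

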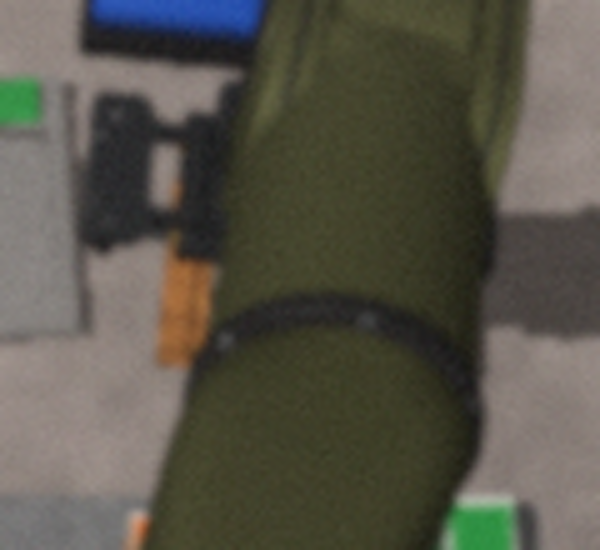

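The arm hides the sorter from above in this view. The first measurement was consistent (50 mm spacing), so I'll go down with 10 mm of room on each side.

Request:
{"op": "carry_out", "data": {"motion": [[[1, 1, 25, 0, 0, 0.003, 40], [1, 0, 26, 0, 0, 0.003, 40], [0, 0, 25, 0, 0, 0, 40], [0, 0, 26, 0, 0, 0, 40], [0, 0, 0, 0, 0, 0, 40]]]}}

```text
clock: 1.95
tool_pos: [0.6123, -0.197, 0.1265]
eef_rot: [0.999, -0.045, -0.004, -0.0]
contact_force: [-0.6, 0.5, -0.8]
opening: 0.401
```

Request:
{"op": "carry_out", "data": {"motion": [[[0, 0, 0, 0, 0, 0, 5], [0, 0, 0, 0, 0, 0, 5], [0, 0, 0, 0, 0, 0, 5], [0, 0, 0, 0, 0, 0, 5], [0, 0, 0, 0, 0, 0, 5]]]}}

```text
clock: 2.45
tool_pos: [0.6171, -0.1958, 0.1313]
eef_rot: [0.999, -0.044, 0.001, 0.0]
contact_force: [-1.0, 0.3, 6.6]
opening: 0.156
```

```bash
python3 go.py "616 -194 290 -4.8;588 70 290 -0.8;558 332 290 3.4; 558 332 200 3.4;558 332 156 3.4"; python3 -c "
from h import *
s=snap('scene','s2.png');im=cv2.imread('pics/s2.png')
cv2.imwrite('pics/c4.png',cv2.resize(im[150:280,100:300],None,fx=4,fy=4,interpolation=cv2.INTER_CUBIC))"
```

```text
t 2.5 p [ 617.1 -195.8  131.3] yaw -5.0 F [-1.   0.3  6.6] open 0.156
-> 616 -194 290 -4.8 rows 4
   each [-0.2, -0.4, -39.7, 0.0, -0.001, -0.001]
-> 588 70 290 -0.8 rows 6
    [-8.3, -43.5, -0.0, 0.0, 0.0, -0.012]
    [-7.8, -43.5, -0.0, 0.0, 0.0, -0.012]
    [-7.3, -43.6, -0.0, 0.0, 0.0, -0.012]
    [-6.8, -43.7, -0.0, 0.0, 0.0, -0.012]
    [-6.3, -43.8, -0.0, 0.0, 0.0, -0.012]
    [-5.8, -43.9, -0.0, 0.0, 0.0, -0.012]
-> 558 332 290 3.4 rows 6
    [-5.6, -43.6, -0.0, 0.0, 0.0, -0.012]
    [-5.1, -43.7, -0.0, 0.0, 0.0, -0.012]
    [-4.5, -43.7, -0.0, 0.0, 0.0, -0.012]
    [-4.0, -43.8, -0.0, 0.0, 0.0, -0.012]
    [-3.5, -43.8, -0.0, 0.0, 0.0, -0.012]
    [-2.9, -43.9, -0.0, 0.0, 0.0, -0.012]
->  558 332 200 3.4 rows 2
   each [0.0, -0.0, 45.0, 0.0, 0.0, 0.0]
-> 558 332 156 3.4 rows 1
   each [0.0, -0.0, 44.0, 0.0, 0.0, 0.0]
```

View pics/c4.png

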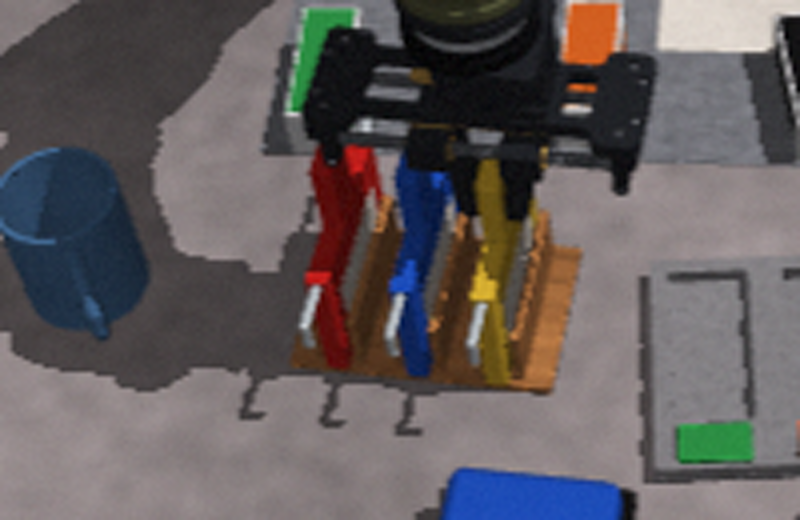

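The scene view shows the jaws closed on the yellow tab at about (500,180), upright and clear of blue. The opening is 13.7 mm, which matches the tab. Now I'll lift and carry.

Request:
{"op": "carry_out", "data": {"motion": [[[0, 0, -30, 0, 0, 0, 5], [0, 0, -40, 0, 0, 0, 5], [0, 0, -40, 0, 0, 0, 5], [0, 0, -40, 0, 0, 0, 5], [-4, -20, -9, 0, 0, 0, 5], [-8, -40, 0, 0, 0, -0.012, 5], [-8, -44, 0, 0, 0, -0.012, 5], [-7, -44, 0, 0, 0, -0.012, 5]]]}}

```text
clock: 3.3
tool_pos: [0.5999, -0.0444, 0.2889]
eef_rot: [1.0, -0.026, -0.0, -0.0]
contact_force: [0.6, 0.3, -0.8]
opening: 0.157
```

Request:
{"op": "carry_out", "data": {"motion": [[[-7, -44, 0, 0, 0, -0.012, 5], [-6, -44, 0, 0, 0, -0.012, 5], [-6, -44, 0, 0, 0, -0.012, 5], [-5, -44, 0, 0, 0, -0.012, 5], [-5, -44, 0, 0, 0, -0.012, 5], [-4, -44, 0, 0, 0, -0.012, 5], [-4, -44, 0, 0, 0, -0.012, 5], [-3, -44, 0, 0, 0, -0.012, 5]]]}}

```text
clock: 4.1
tool_pos: [0.563, 0.3083, 0.2887]
eef_rot: [1.0, 0.023, -0.0, 0.0]
contact_force: [0.5, 0.1, -1.5]
opening: 0.156
```

Request:
{"op": "carry_out", "data": {"motion": [[[-3, -40, 0, 0, 0, -0.012, 5], [-2, -15, 0, 0, 0, -0.012, 5], [0, 0, 0, 0, 0, -0.012, 5], [0, 0, 0, 0, 0, 0, 5], [0, 0, 0, 0, 0, 0, 5], [0, 0, 0, 0, 0, 0, 5]]]}}

```text
clock: 4.7
tool_pos: [0.5572, 0.3589, 0.2889]
eef_rot: [0.999, 0.039, 0.0, 0.001]
contact_force: [-0.6, 0.5, -0.6]
opening: 0.159
```

```bash
python3 go.py "558 332 290 3.4;558 332 200 3.4;558 332 158 3.4"; python3 -c "
from h import *
s=snap('scene','s3.png');im=cv2.imread('pics/s3.png')
cv2.imwrite('pics/c5.png',cv2.resize(im[60:280,340:510],None,fx=2.7,fy=2.7,interpolation=cv2.INTER_CUBIC))"
```

```text
t 4.7 p [557.2 358.9 288.9] yaw 4.43 F [-0.6  0.5 -0.6] open 0.159
-> 558 332 290 3.4 rows 1
    [-1.3, 26.8, -1.0, 0.001, -0.0, 0.018]
-> 558 332 200 3.4 rows 2
   each [0.0, -0.0, 45.0, 0.0, 0.0, 0.0]
-> 558 332 158 3.4 rows 1
   each [0.0, -0.0, 42.0, 0.0, 0.0, 0.0]
```

View pics/c5.png

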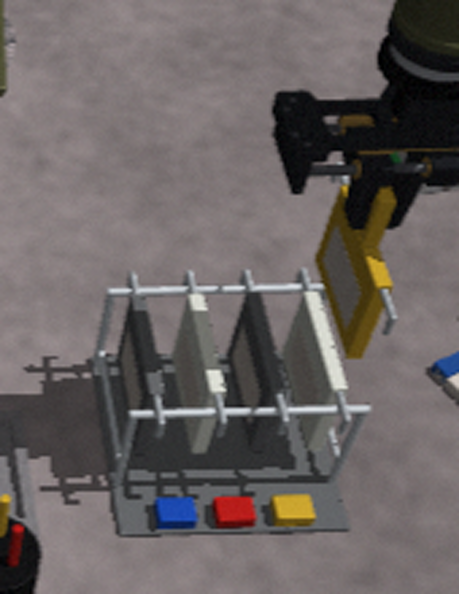

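I overshot y by one row. Yellow hangs upright at about (350,280), beyond the frame. I'll bring it back and stop at z=258, above the neighbours, to check the pose.

Request:
{"op": "carry_out", "data": {"motion": [[[-1, 13, 0, 0, 0, 0.009, 5], [0, 14, 0, 0, 0, 0.009, 5], [0, 0, 15, 0, 0, 0, 5], [0, 0, 15, 0, 0, 0, 5], [0, 0, 0, 0, 0, 0, 5], [0, 0, 0, 0, 0, 0, 5], [0, 0, 0, 0, 0, 0, 5]]]}}

```text
clock: 5.45
tool_pos: [0.5579, 0.3341, 0.2597]
eef_rot: [1.0, 0.031, 0.001, -0.0]
contact_force: [0.3, 0.3, -1.5]
opening: 0.153
```

```bash
python3 go.py "558 332 258 3.4;558 332 159 3.4"; python3 -c "
from h import *
s=snap('scene','s4.png');im=cv2.imread('pics/s4.png')
cv2.imwrite('pics/c6.png',cv2.resize(im[100:280,350:510],None,fx=3.3,fy=3.3,interpolation=cv2.INTER_CUBIC))"
```

```text
t 5.5 p [557.9 334.1 259.7] yaw 3.56 F [ 0.3  0.3 -1.5] open 0.153
-> 558 332 258 3.4 rows 1
   each [-0.0, 2.1, 1.7, -0.0, -0.002, 0.003]
-> 558 332 159 3.4 rows 3
   each [0.0, -0.0, 33.0, 0.0, 0.0, 0.0]
```

View pics/c6.png

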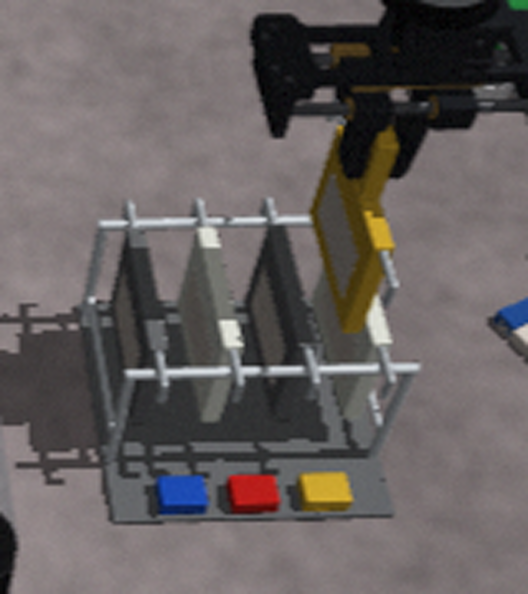

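```bash
python3 -c "
from h import *
for p in ((.615,.3295,.1347),(.614,.3445,.1347),(.613,.361,.123),(.616,.308,.123)): print((w2px('scene',p)-[350,100])*3.3)"
```

```text
[336.60245887 328.01107278]
[358.28154375 327.49015161]
[377.76207192 337.51094164]
[301.61981731 338.74007227]
```

The wallet's bottom corner is at about (343–365,332) in the crop, against 337–358 predicted. That puts it about 3 mm toward +y, so I'll correct and lower it.

Request:
{"op": "carry_out", "data": {"motion": [[[0, 4, 10, 0, 0, 0.003, 5], [0, 0, 20, 0, 0, 0, 5], [0, 0, 20, 0, 0, 0, 5], [0, 0, 20, 0, 0, 0, 5], [0, 0, 18, 0, 0, 0, 5], [0, 0, 8, 0, 0, 0, 5], [0, 0, 3, 0, 0, 0, 5], [0, 0, 0, 0, 0, 0, 5]]]}}

```text
clock: 6.3
tool_pos: [0.5577, 0.3303, 0.1598]
eef_rot: [1.0, 0.03, 0.0, 0.0]
contact_force: [-1.0, -0.8, -0.9]
opening: 0.153
```

```bash
python3 go.py "558 330 158 3.4"; python3 -c "
from h import *
s=snap('scene','s5.png');im=cv2.imread('pics/s5.png')
cv2.imwrite('pics/c7.png',cv2.resize(im[100:280,350:510],None,fx=3.3,fy=3.3,interpolation=cv2.INTER_CUBIC))"
```

```text
t 6.3 p [557.7 330.3 159.8] yaw 3.42 F [-1.  -0.8 -0.9] open 0.153
-> 558 330 158 3.4 rows 1
   each [0.3, 0.4, 1.8, 0.0, -0.0, 0.0]
```

View pics/c7.png

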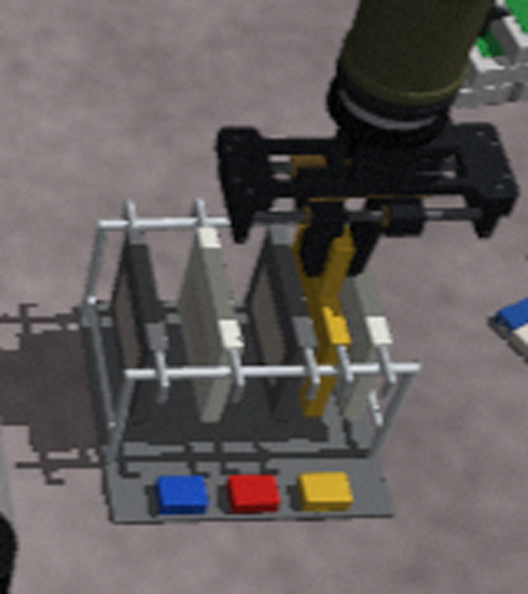

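Yellow is between its neighbours with its hook over the near rail at about (345,372). I'll lower it the last few mm, release, and rise.

Request:
{"op": "carry_out", "data": {"motion": [[[0, 0, 2, 0, 0, 0, 5], [0, 0, 1, 0, 0, 0, 5], [0, 0, 0, 0, 0, 0, 5], [0, 0, 0, 0, 0, 0, 20], [0, 0, 0, 0, 0, 0, 36], [0, 0, 0, 0, 0, 0, 36], [0, 0, -20, 0, 0, 0, 36], [0, 0, -40, 0, 0, 0, 36]]]}}

```text
clock: 7.15
tool_pos: [0.5554, 0.3293, 0.2141]
eef_rot: [1.0, 0.03, -0.003, 0.002]
contact_force: [0.2, 0.1, 0.6]
opening: 0.36
```

```bash
python3 go.py "558 330 275 3.4;612 -243 235 -4.8;612 -243 129 -4.8"
```

```text
t 7.2 p [555.4 329.3 214.1] yaw 3.44 F [0.2 0.1 0.6] open 0.36
-> 558 330 275 3.4 rows 2
   each [1.1, -0.2, -30.5, 0.002, 0.003, 0.0]
-> 612 -243 235 -4.8 rows 13
    [1.5, 44.2, 3.1, -0.0, -0.0, 0.011]
    [2.0, 44.2, 3.1, -0.0, -0.0, 0.011]
    [2.5, 44.2, 3.1, -0.0, -0.0, 0.011]
    [3.0, 44.2, 3.1, -0.0, -0.0, 0.011]
    [3.5, 44.1, 3.1, -0.0, -0.0, 0.011]
    [4.0, 44.1, 3.1, -0.0, -0.0, 0.011]
    [4.4, 44.0, 3.1, -0.0, -0.0, 0.011]
    [4.9, 44.0, 3.1, -0.0, -0.0, 0.011]
    [5.4, 43.9, 3.1, -0.0, -0.0, 0.011]
    [5.9, 43.9, 3.1, -0.0, -0.0, 0.011]
    [6.4, 43.8, 3.1, -0.0, -0.0, 0.011]
    [6.9, 43.7, 3.1, -0.0, -0.0, 0.011]
    [7.3, 43.7, 3.1, -0.0, -0.0, 0.011]
-> 612 -243 129 -4.8 rows 3
   each [0.0, -0.0, 35.3, 0.0, 0.0, 0.0]
```

Request:
{"op": "carry_out", "data": {"motion": [[[1, 0, -30, 0.002, 0.003, 0, 40], [2, 44, 0, 0, 0, 0.01, 40], [2, 45, 0, 0, 0, 0.01, 40], [3, 45, 0, 0, 0, 0.01, 40], [3, 45, 0, 0, 0, 0.01, 40], [3, 45, 0, 0, 0, 0.01, 40], [4, 45, 0, 0, 0, 0.01, 40], [4, 45, 0, 0, 0, 0.01, 40]]]}}

```text
clock: 7.95
tool_pos: [0.5888, 0.0154, 0.2461]
eef_rot: [1.0, -0.005, 0.001, -0.001]
contact_force: [0.7, 0.4, -0.7]
opening: 0.399
```

Request:
{"op": "carry_out", "data": {"motion": [[[4, 45, 0, 0, 0, 0.01, 40], [5, 45, 0, 0, 0, 0.01, 40], [5, 45, 0, 0, 0, 0.01, 40], [6, 45, 0, 0, 0, 0.01, 40], [6, 45, 0, 0, 0, 0.01, 40], [6, 40, 0, 0, 0, 0.01, 40], [5, 30, 0, 0, 0, 0.013, 40], [0, 0, 0, 0, 0, 0, 40]]]}}

```text
clock: 8.75
tool_pos: [0.6128, -0.2863, 0.2452]
eef_rot: [0.999, -0.046, 0.001, 0.001]
contact_force: [-0.5, 0.1, -0.6]
opening: 0.401
```

```bash
python3 go.py "607 -292 200 -4.8;607 -292 131 -4.8"
```

```text
t 8.8 p [ 612.8 -286.3  245.2] yaw -5.26 F [-0.5  0.1 -0.6] open 0.401
-> 607 -292 200 -4.8 rows 2
   each [-2.7, 3.0, 22.6, 0.001, -0.001, -0.004]
-> 607 -292 131 -4.8 rows 2
   each [0.0, -0.0, 34.5, 0.0, 0.0, 0.0]
```

Request:
{"op": "carry_out", "data": {"motion": [[[-3, 3, 22, 0, 0, -0.004, 40], [-3, 3, 23, 0, 0, -0.004, 40], [0, 0, 0, 0, 0, 0, 40], [0, 0, 30, 0, 0, 0, 40], [0, 0, 30, 0, 0, 0, 40], [0, 0, 9, 0, 0, 0, 40], [0, 0, 0, 0, 0, 0, 40], [0, 0, 0, 0, 0, 0, 40]]]}}

```text
clock: 9.55
tool_pos: [0.6095, -0.2844, 0.1331]
eef_rot: [0.999, -0.037, 0.003, -0.001]
contact_force: [0.5, 0.5, -0.2]
opening: 0.401
```

Request:
{"op": "carry_out", "data": {"motion": [[[0, 0, 0, 0, 0, 0, 5], [0, 0, 0, 0, 0, 0, 5], [0, 0, 0, 0, 0, 0, 5], [0, 0, 0, 0, 0, 0, 5], [0, 0, 0, 0, 0, 0, 5]]]}}

```text
clock: 10.05
tool_pos: [0.6088, -0.2862, 0.1327]
eef_rot: [0.999, -0.038, 0.002, 0.0]
contact_force: [-1.0, -3.2, 5.1]
opening: 0.161
```

```bash
python3 go.py "607 -292 290 -4.8;561 278 290 3.4;561 278 258 3.4"
```

```text
t 10.1 p [ 608.8 -286.2  132.7] yaw -4.37 F [-1.  -3.2  5.1] open 0.161
-> 607 -292 290 -4.8 rows 4
   each [-0.2, 1.5, -39.3, 0.0, -0.001, 0.002]
-> 561 278 290 3.4 rows 13
    [-7.2, -43.4, -0.0, 0.0, 0.0, -0.011]
    [-6.7, -43.5, -0.0, 0.0, 0.0, -0.011]
    [-6.2, -43.5, -0.0, 0.0, 0.0, -0.011]
    [-5.8, -43.6, -0.0, 0.0, 0.0, -0.011]
    [-5.3, -43.7, -0.0, 0.0, 0.0, -0.011]
    [-4.8, -43.7, -0.0, 0.0, 0.0, -0.011]
    [-4.3, -43.8, -0.0, 0.0, 0.0, -0.011]
    [-3.8, -43.8, -0.0, 0.0, 0.0, -0.011]
    [-3.4, -43.9, -0.0, 0.0, 0.0, -0.011]
    [-2.9, -43.9, -0.0, 0.0, 0.0, -0.011]
    [-2.4, -43.9, -0.0, 0.0, 0.0, -0.011]
    [-1.9, -43.9, -0.0, 0.0, 0.0, -0.011]
    [-1.4, -44.0, -0.0, 0.0, 0.0, -0.011]
-> 561 278 258 3.4 rows 1
   each [0.0, -0.0, 32.0, 0.0, 0.0, 0.0]
```

Red is gripped (14.2 mm opening). Lift and carry.

Request:
{"op": "carry_out", "data": {"motion": [[[0, 0, -30, 0, 0, 0, 5], [0, 0, -40, 0, 0, 0, 5], [0, 0, -40, 0, 0, 0, 5], [0, 0, -40, 0, 0, 0, 5], [-4, -20, -9, 0, 0, 0, 5], [-8, -40, 0, 0, 0, -0.011, 5], [-7, -44, 0, 0, 0, -0.011, 5], [-7, -44, 0, 0, 0, -0.011, 5]]]}}

```text
clock: 10.85
tool_pos: [0.5899, -0.1315, 0.2892]
eef_rot: [1.0, -0.02, -0.0, -0.002]
contact_force: [0.8, 0.5, -1.1]
opening: 0.156
```

Request:
{"op": "carry_out", "data": {"motion": [[[-6, -44, 0, 0, 0, -0.011, 5], [-6, -44, 0, 0, 0, -0.011, 5], [-5, -44, 0, 0, 0, -0.011, 5], [-5, -44, 0, 0, 0, -0.011, 5], [-4, -44, 0, 0, 0, -0.011, 5], [-4, -44, 0, 0, 0, -0.011, 5], [-3, -44, 0, 0, 0, -0.011, 5], [-3, -44, 0, 0, 0, -0.011, 5]]]}}

```text
clock: 11.65
tool_pos: [0.554, 0.2199, 0.2898]
eef_rot: [1.0, 0.024, -0.001, -0.001]
contact_force: [0.5, -0.3, -0.8]
opening: 0.16
```

Request:
{"op": "carry_out", "data": {"motion": [[[-2, -40, 0, 0, 0, -0.011, 5], [-1, -20, 0, 0, 0, -0.011, 5], [0, 0, 10, 0, 0, 0, 5], [0, 0, 0, 0, 0, 0, 5], [0, 0, 0, 0, 0, 0, 5], [0, 0, 0, 0, 0, 0, 5]]]}}

```text
clock: 12.25
tool_pos: [0.5516, 0.2744, 0.2815]
eef_rot: [0.999, 0.032, 0.001, -0.0]
contact_force: [-0.0, 0.8, 0.2]
opening: 0.154
```

```bash
python3 go.py "561 278 260 3.4"
```

```text
t 12.2 p [551.6 274.4 281.5] yaw 3.69 F [-0.   0.8  0.2] open 0.154
-> 561 278 260 3.4 rows 1
   each [9.6, -3.0, 21.6, -0.001, -0.003, 0.005]
```

Request:
{"op": "carry_out", "data": {"motion": [[[5, -2, 10, 0, 0, 0.005, 5], [5, -1, 11, 0, 0, 0, 5], [0, 0, 0, 0, 0, 0, 5], [0, 0, 0, 0, 0, 0, 5], [0, 0, 0, 0, 0, 0, 5]]]}}

```text
clock: 12.75
tool_pos: [0.5609, 0.2805, 0.2606]
eef_rot: [1.0, 0.031, 0.001, -0.001]
contact_force: [0.2, -0.7, -2.4]
opening: 0.158
```

```bash
python3 go.py "561 278 159 3.4"; python3 -c "
from h import *
s=snap('scene','s6.png');im=cv2.imread('pics/s6.png')
cv2.imwrite('pics/c8.png',cv2.resize(im[100:280,350:510],None,fx=3.3,fy=3.3,interpolation=cv2.INTER_CUBIC))
z=readout.get_state()['tool_pos'][2]-.0115-.115
for p in ((.618,.2775,z),(.617,.2915,z)): print((w2px('scene',p)-[350,100])*3.3)"
```

```text
t 12.8 p [560.9 280.5 260.6] yaw 3.6 F [ 0.2 -0.7 -2.4] open 0.158
-> 561 278 159 3.4 rows 3
   each [-0.1, 0.9, 33.9, -0.001, -0.001, 0.001]
[261.22957572 329.62820108]
[281.4494648  329.06682464]
```

View pics/c8.png

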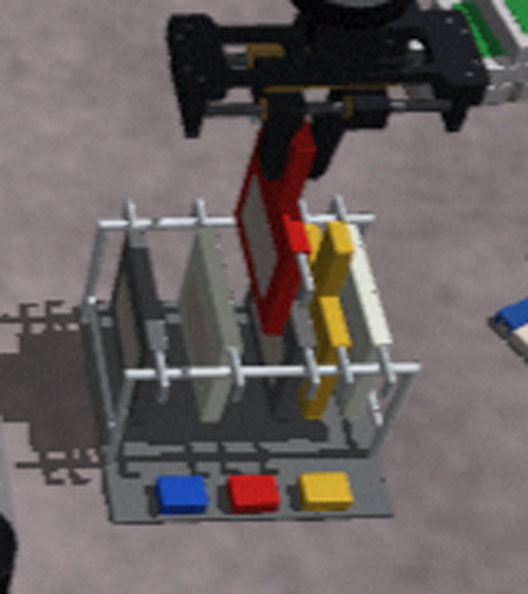

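Yellow hangs square at about (330,310). Red's bottom edge at (262–284,330) matches the prediction. Lowering red.

Request:
{"op": "carry_out", "data": {"motion": [[[0, 2, 10, 0, 0, 0.002, 5], [0, 0, 20, 0, 0, 0, 5], [0, 0, 20, 0, 0, 0, 5], [0, 0, 20, 0, 0, 0, 5], [0, 0, 18, 0, 0, 0, 5], [0, 0, 8, 0, 0, 0, 5], [0, 0, 5, 0, 0, 0, 5], [0, 0, 2, 0, 0, 0, 5]]]}}

```text
clock: 13.6
tool_pos: [0.5609, 0.2784, 0.1593]
eef_rot: [1.0, 0.03, 0.001, -0.001]
contact_force: [-7.5, -3.2, 19.9]
opening: 0.155
```

```bash
python3 go.py "561 279 159 3.4"; python3 -c "
from h import *
s=snap('scene','s7.png');im=cv2.imread('pics/s7.png')
cv2.imwrite('pics/c9.png',cv2.resize(im[100:280,350:510],None,fx=3.3,fy=3.3,interpolation=cv2.INTER_CUBIC))"
```

```text
t 13.6 p [560.9 278.4 159.3] yaw 3.47 F [-7.5 -3.2 19.9] open 0.155
-> 561 279 159 3.4 rows 1
   each [0.2, -0.6, 0.3, -0.002, -0.002, 0.001]
```

The 20 N upward force at z=159 means the hooks sit on the rails (tips caught on a rail would stop it near z=177). Release.

Request:
{"op": "carry_out", "data": {"motion": [[[0, 0, -1, 0, 0, 0, 5], [0, 0, 0, 0, 0, 0, 20], [0, 0, 0, 0, 0, 0, 36], [0, 0, 0, 0, 0, 0, 36], [0, 0, -20, 0, 0, 0, 36], [0, 0, -35, 0, 0, 0, 36], [0, 0, -30, 0, 0, 0, 36], [2, 40, 0, 0, 0, 0.01, 40]]]}}

```text
clock: 14.45
tool_pos: [0.5666, 0.247, 0.2478]
eef_rot: [1.0, 0.03, 0.006, -0.006]
contact_force: [0.5, 0.0, -0.1]
opening: 0.398
```

Request:
{"op": "carry_out", "data": {"motion": [[[2, 44, 0, 0, 0, 0.012, 40], [3, 44, 0, 0, 0, 0.012, 40], [3, 44, 0, 0, 0, 0.012, 40], [4, 44, 0, 0, 0, 0.012, 40], [4, 44, 0, 0, 0, 0.012, 40], [5, 44, 0, 0, 0, 0.012, 40], [5, 44, 0, 0, 0, 0.012, 40], [6, 44, 0, 0, 0, 0.012, 40]]]}}

```text
clock: 15.25
tool_pos: [0.6006, -0.115, 0.2429]
eef_rot: [1.0, -0.023, 0.002, -0.001]
contact_force: [0.9, 0.2, -0.7]
opening: 0.399
```

Request:
{"op": "carry_out", "data": {"motion": [[[6, 44, 0, 0, 0, 0.012, 40], [7, 44, 0, 0, 0, 0.012, 40], [7, 40, 0, 0, 0, 0.012, 40], [4, 10, 0, 0, 0, 0, 40], [0, 0, 0, 0, 0, 0, 40], [0, 0, 0, 0, 0, 0, 40]]]}}

```text
clock: 15.85
tool_pos: [0.6167, -0.2503, 0.2423]
eef_rot: [0.999, -0.04, 0.001, -0.002]
contact_force: [0.6, 1.1, 0.2]
opening: 0.399
```

```bash
python3 go.py "612 -243 200 -4.8;612 -243 131 -4.8"
```

```text
t 15.8 p [ 616.7 -250.3  242.3] yaw -4.55 F [0.6 1.1 0.2] open 0.399
-> 612 -243 200 -4.8 rows 1
   each [-5.3, -6.8, 42.4, -0.004, -0.002, 0.004]
-> 612 -243 131 -4.8 rows 2
   each [0.0, -0.0, 34.5, 0.0, 0.0, 0.0]
```

Request:
{"op": "carry_out", "data": {"motion": [[[-3, -4, 22, -0.003, -0.002, 0.004, 40], [-2, -3, 20, 0, 0, 0, 40], [0, 0, 0, 0, 0, 0, 40], [0, 0, 30, 0, 0, 0, 40], [0, 0, 30, 0, 0, 0, 40], [0, 0, 9, 0, 0, 0, 40], [0, 0, 0, 0, 0, 0, 40], [0, 0, 0, 0, 0, 0, 40]]]}}

```text
clock: 16.65
tool_pos: [0.6133, -0.2448, 0.1332]
eef_rot: [0.999, -0.042, 0.002, 0.001]
contact_force: [-0.2, 0.7, 0.7]
opening: 0.397
```

Request:
{"op": "carry_out", "data": {"motion": [[[0, 0, 0, 0, 0, 0, 5], [0, 0, 0, 0, 0, 0, 5], [0, 0, 0, 0, 0, 0, 5], [0, 0, 0, 0, 0, 0, 5], [0, 0, 0, 0, 0, 0, 5]]]}}

```text
clock: 17.15
tool_pos: [0.6127, -0.2447, 0.1326]
eef_rot: [0.999, -0.043, 0.001, 0.0]
contact_force: [-1.0, 1.1, 6.5]
opening: 0.157
```

```bash
python3 go.py "612 -243 290 -4.8;564 228 290 3.4"
```

```text
t 17.1 p [ 612.7 -244.7  132.6] yaw -4.87 F [-1.   1.1  6.5] open 0.157
-> 612 -243 290 -4.8 rows 4
   each [-0.1, -0.4, -39.4, 0.0, -0.001, -0.0]
-> 564 228 290 3.4 rows 11
    [-7.9, -42.3, -0.0, 0.0, 0.0, -0.013]
    [-7.4, -42.4, -0.0, 0.0, 0.0, -0.013]
    [-6.8, -42.5, -0.0, 0.0, 0.0, -0.013]
    [-6.3, -42.6, -0.0, 0.0, 0.0, -0.013]
    [-5.7, -42.7, -0.0, 0.0, 0.0, -0.013]
    [-5.2, -42.7, -0.0, 0.0, 0.0, -0.013]
    [-4.6, -42.8, -0.0, 0.0, 0.0, -0.013]
    [-4.1, -42.8, -0.0, 0.0, 0.0, -0.013]
    [-3.5, -42.9, -0.0, 0.0, 0.0, -0.013]
    [-2.9, -42.9, -0.0, 0.0, 0.0, -0.013]
    [-2.4, -43.0, -0.0, 0.0, 0.0, -0.013]
```

Request:
{"op": "carry_out", "data": {"motion": [[[0, 0, -30, 0, 0, 0, 5], [0, 0, -40, 0, 0, 0, 5], [0, 0, -40, 0, 0, 0, 5], [0, 0, -40, 0, 0, 0, 5], [-4, -20, -9, 0, 0, 0, 5], [-8, -42, 0, 0, 0, -0.013, 5], [-7, -43, 0, 0, 0, -0.013, 5], [-7, -43, 0, 0, 0, -0.013, 5]]]}}

```text
clock: 17.95
tool_pos: [0.5956, -0.0928, 0.2892]
eef_rot: [1.0, -0.023, -0.001, -0.0]
contact_force: [0.7, -0.0, -1.0]
opening: 0.157
```

Request:
{"op": "carry_out", "data": {"motion": [[[-6, -43, 0, 0, 0, -0.013, 5], [-6, -43, 0, 0, 0, -0.013, 5], [-5, -43, 0, 0, 0, -0.013, 5], [-5, -43, 0, 0, 0, -0.013, 5], [-4, -43, 0, 0, 0, -0.013, 5], [-3, -43, 0, 0, 0, -0.013, 5], [-2, -40, 0, 0, 0, -0.013, 5], [-2, -22, 0, 0, 0, -0.013, 5]]]}}

```text
clock: 18.75
tool_pos: [0.5625, 0.2303, 0.2887]
eef_rot: [0.999, 0.032, -0.001, -0.001]
contact_force: [0.6, 0.6, -1.5]
opening: 0.155
```

Request:
{"op": "carry_out", "data": {"motion": [[[0, 0, 0, 0, 0, 0, 5], [0, 0, 0, 0, 0, 0, 5], [0, 0, 0, 0, 0, 0, 5], [0, 0, 0, 0, 0, 0, 5]]]}}

```text
clock: 19.15
tool_pos: [0.5655, 0.2229, 0.29]
eef_rot: [1.0, 0.027, 0.0, 0.001]
contact_force: [0.4, -0.1, -1.3]
opening: 0.154
```

```bash
python3 go.py "564 228 260 3.4"
```

```text
t 19.1 p [565.5 222.9 290. ] yaw 3.15 F [ 0.4 -0.1 -1.3] open 0.154
-> 564 228 260 3.4 rows 1
   each [-1.3, -5.3, 30.0, 0.002, -0.0, -0.004]
```

Request:
{"op": "carry_out", "data": {"motion": [[[-1, -3, 15, 0, 0, -0.004, 5], [-1, -2, 15, 0, 0, 0, 5], [0, 0, 0, 0, 0, 0, 5], [0, 0, 0, 0, 0, 0, 5], [0, 0, 0, 0, 0, 0, 5]]]}}

```text
clock: 19.65
tool_pos: [0.5638, 0.2293, 0.2611]
eef_rot: [1.0, 0.03, 0.001, 0.0]
contact_force: [0.0, -0.7, -0.7]
opening: 0.155
```

```bash
python3 go.py "564 228 159 3.4"; python3 -c "
from h import *
s=snap('scene','s8.png');im=cv2.imread('pics/s8.png')
cv2.imwrite('pics/c10.png',cv2.resize(im[100:280,350:510],None,fx=3.3,fy=3.3,interpolation=cv2.INTER_CUBIC))
z=readout.get_state()['tool_pos'][2]-.0115-.115
for p in ((.621,.2245,z),(.620,.2385,z)): print((w2px('scene',p)-[350,100])*3.3)"
```

```text
t 19.6 p [563.8 229.3 261.1] yaw 3.48 F [ 0.  -0.7 -0.7] open 0.155
-> 564 228 159 3.4 rows 3
   each [-0.0, 0.4, 34.0, 0.0, -0.001, 0.0]
[184.62046728 330.56287885]
[204.85057866 330.00132643]
```

View pics/c10.png

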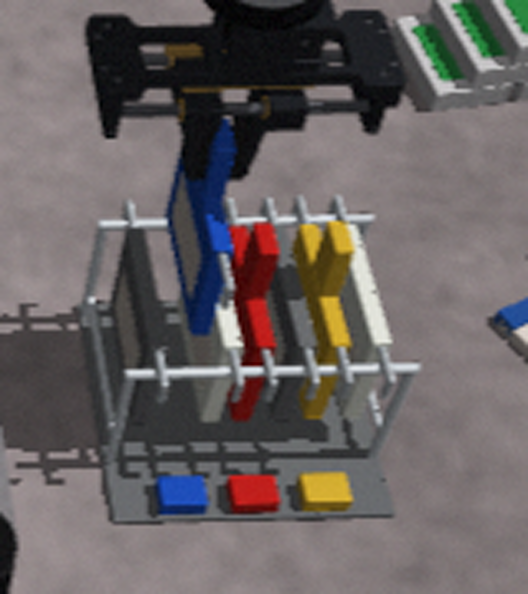

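Red hangs square at (255,310). Blue's bottom is at (192–213,332), against 185–205 predicted, so it is 5 mm toward +y. I'll correct and lower it.

Request:
{"op": "carry_out", "data": {"motion": [[[0, 5, 5, 0, 0, 0.001, 5], [0, 0, 20, 0, 0, 0, 5], [0, 0, 20, 0, 0, 0, 5], [0, 0, 20, 0, 0, 0, 5], [0, 0, 20, 0, 0, 0, 5], [0, 0, 10, 0, 0, 0, 5], [0, 0, 5, 0, 0, 0, 5], [0, 0, 2, 0, 0, 0, 5]]]}}

```text
clock: 20.5
tool_pos: [0.5634, 0.2243, 0.159]
eef_rot: [1.0, 0.03, 0.0, 0.001]
contact_force: [-3.9, -2.0, 9.8]
opening: 0.158
```

```bash
python3 go.py "564 228 159 3.4"
```

```text
t 20.5 p [563.4 224.3 159. ] yaw 3.46 F [-3.9 -2.   9.8] open 0.158
-> 564 228 159 3.4 rows 1
   each [0.8, -3.7, -0.0, 0.001, -0.0, 0.001]
```

Blue is on the rails. I'll release it, rise, and back off toward the packs, clear of the camera view.

Request:
{"op": "carry_out", "data": {"motion": [[[0, 0, -1, 0, 0, 0, 5], [0, 0, 0, 0, 0, 0, 20], [0, 0, 0, 0, 0, 0, 36], [0, 0, 0, 0, 0, 0, 36], [0, 0, -20, 0, 0, 0, 36], [0, 0, -35, 0, 0, 0, 36], [0, 0, -35, 0, 0, 0, 36], [0, 0, 0, 0, 0, 0, 36]]]}}

```text
clock: 21.3
tool_pos: [0.5662, 0.2259, 0.2543]
eef_rot: [1.0, 0.03, 0.005, -0.002]
contact_force: [0.0, -0.7, -0.2]
opening: 0.359
```

```bash
python3 go.py "564 228 250 3.4"; python3 -c "
from h import *
snap('top','t9.png');s=snap('scene','s9.png')
a=cv2.imread('pics/t9.png')[180:310,100:400];b=cv2.imread('pics/s9.png')[100:300,110:490]
a=cv2.resize(a,(800,347),interpolation=cv2.INTER_CUBIC);b=cv2.resize(b,None,fx=1.25,fy=1.25)
b=cv2.copyMakeBorder(b,0,0,0,800-b.shape[1],0)
cv2.imwrite('pics/c11.png',np.vstack([a,b]))"
```

```text
t 21.3 p [566.2 225.9 254.3] yaw 3.46 F [ 0.  -0.7 -0.2] open 0.359
-> 564 228 250 3.4 rows 1
    [-2.2, -2.2, 4.3, -0.003, -0.01, 0.001]
```

View pics/c11.png

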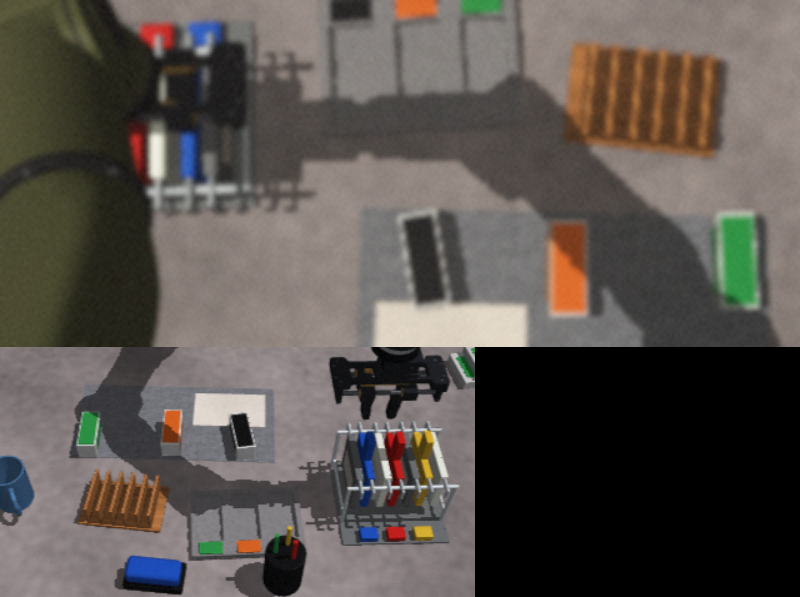

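All three wallets hang square, the sorter is empty, and the packs are where I measured them. Black is next.

```bash
python3 go.py "560 190 250 4;436 -12 130 11.6;436 -12 36 11.6;436 -12 100 11.6;631 72 100 4.5;631 72 42 4.5"
```

```text
t 21.4 p [563.7 224.9 250.1] yaw 3.48 F [-0.6 -0.6  0.1] open 0.363
-> 560 190 250 4 rows 1
   each [-5.8, 34.6, 0.1, 0.0, -0.002, -0.009]
-> 436 -12 130 11.6 rows 6
    [-23.0, 32.1, 20.0, -0.0, 0.0, -0.022]
    [-23.7, 31.6, 20.0, -0.0, 0.0, -0.022]
    [-24.4, 31.1, 20.0, -0.0, 0.0, -0.022]
    [-25.0, 30.6, 20.0, -0.0, 0.0, -0.022]
    [-25.7, 30.0, 20.0, -0.0, 0.0, -0.022]
    [-26.4, 29.4, 20.0, -0.0, 0.0, -0.022]
-> 436 -12 36 11.6 rows 3
   each [0.0, -0.0, 31.3, 0.0, 0.0, 0.0]
-> 436 -12 100 11.6 rows 2
   each [0.0, 0.0, -32.0, 0.0, 0.0, 0.0]
-> 631 72 100 4.5 rows 5
    [41.6, -8.6, -0.0, 0.0, -0.0, 0.025]
    [41.4, -9.6, -0.0, 0.0, -0.0, 0.025]
    [41.1, -10.7, -0.0, 0.0, -0.0, 0.025]
    [40.8, -11.7, -0.0, 0.0, -0.0, 0.025]
    [40.5, -12.7, -0.0, 0.0, -0.0, 0.025]
-> 631 72 42 4.5 rows 2
   each [0.0, -0.0, 29.0, 0.0, 0.0, 0.0]
```

Request:
{"op": "carry_out", "data": {"motion": [[[-6, 35, 0, 0, 0, -0.009, 75], [-23, 32, 20, 0, 0, -0.022, 75], [-24, 32, 20, 0, 0, -0.022, 75], [-24, 31, 20, 0, 0, -0.022, 75], [-25, 31, 20, 0, 0, -0.022, 75], [-26, 30, 20, 0, 0, -0.022, 75], [-26, 29, 20, 0, 0, -0.022, 75], [0, 0, 0, 0, 0, 0, 75]]]}}

```text
clock: 22.2
tool_pos: [0.4292, -0.0178, 0.1269]
eef_rot: [0.995, 0.097, -0.006, 0.002]
contact_force: [-0.1, 0.4, 0.8]
opening: 0.753
```

Request:
{"op": "carry_out", "data": {"motion": [[[0, 0, 0, 0, 0, 0, 75], [0, 0, 0, 0, 0, 0, 75]]]}}

```text
clock: 22.4
tool_pos: [0.4366, -0.0116, 0.1292]
eef_rot: [0.995, 0.101, 0.001, -0.0]
contact_force: [0.8, 0.1, -0.2]
opening: 0.745
```

```bash
python3 go.py "436 -12 36 11.6"; python3 -c "
from h import *
s=snap('scene','s10.png');im=cv2.imread('pics/s10.png')
cv2.imwrite('pics/c12.png',cv2.resize(im[80:230,220:370],None,fx=3.5,fy=3.5,interpolation=cv2.INTER_CUBIC))"
```

```text
t 22.4 p [436.6 -11.6 129.2] yaw 11.64 F [ 0.8  0.1 -0.2] open 0.745
-> 436 -12 36 11.6 rows 3
   each [-0.3, 0.1, 31.1, 0.0, -0.001, 0.0]
```

View pics/c12.png

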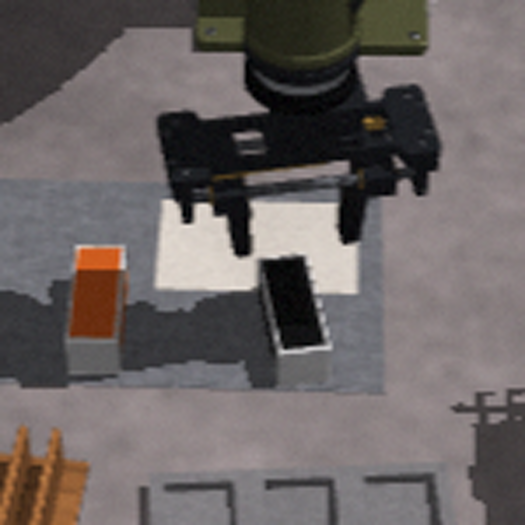

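The open jaws at (240–350,220) straddle the black pack at (295,305), in line with it. Going down to grip.

Request:
{"op": "carry_out", "data": {"motion": [[[0, 0, 31, 0, 0, 0, 75], [0, 0, 31, 0, 0, 0, 75], [0, 0, 22, 0, 0, 0, 75], [0, 0, 9, 0, 0, 0, 75], [0, 0, 0, 0, 0, 0, 75], [0, 0, 0, 0, 0, 0, 30], [0, 0, 0, 0, 0, 0, 30], [0, 0, 0, 0, 0, 0, 30]]]}}

```text
clock: 23.25
tool_pos: [0.4404, -0.0131, 0.0571]
eef_rot: [0.995, 0.101, -0.004, 0.0]
contact_force: [0.1, 1.9, 0.2]
opening: 0.501
```

Request:
{"op": "carry_out", "data": {"motion": [[[0, 0, 0, 0, 0, 0, 30], [0, 0, 0, 0, 0, 0, 30], [0, 0, 0, 0, 0, 0, 30]]]}}

```text
clock: 23.55
tool_pos: [0.4404, -0.013, 0.057]
eef_rot: [0.995, 0.101, -0.004, 0.0]
contact_force: [-0.4, 1.5, 6.0]
opening: 0.445
```

Request:
{"op": "carry_out", "data": {"motion": [[[0, 0, -25, 0, 0, 0, 30], [0, 0, -35, 0, 0, 0, 30], [40, -9, -4, 0, 0, 0.025, 30], [41, -10, 0, 0, 0, 0.025, 30], [41, -11, 0, 0, 0, 0.025, 30], [41, -11, 0, 0, 0, 0.025, 30], [41, -12, 0, 0, 0, 0.025, 30], [0, 0, 0, 0, 0, 0, 30]]]}}

```text
clock: 24.35
tool_pos: [0.6394, 0.073, 0.1185]
eef_rot: [0.999, 0.038, -0.002, -0.001]
contact_force: [-1.2, 0.6, -1.1]
opening: 0.447
```

Request:
{"op": "carry_out", "data": {"motion": [[[0, 0, 0, 0, 0, 0, 30], [0, 0, 0, 0, 0, 0, 30]]]}}

```text
clock: 24.55
tool_pos: [0.6325, 0.0685, 0.1176]
eef_rot: [0.999, 0.038, -0.007, 0.002]
contact_force: [-0.0, -1.1, -2.1]
opening: 0.445
```

```bash
python3 go.py "631 72 80 4.5;631 72 42 4.5"; python3 - <<'E'
from h import *
s=snap('scene','s11.png');snap('top','t11.png')
g=lambda n:cv2.imread('pics/'+n)
# predicted pixels of black pack top corners if held centred
c=np.array([631,72]);th=np.radians(4.5)
for n in('scene',):
  for u,v in((50,20),(50,-20)):
    q=c+np.array([u*np.cos(th)-v*np.sin(th),u*np.sin(th)+v*np.cos(th)]);print(n,w2px(n,[q[0]/1000,q[1]/1000,.107]).round(1))
im=g('s11.png')[160:290,240:390];cv2.imwrite('pics/c13.png',cv2.resize(im,None,fx=4,fy=4,interpolation=cv2.INTER_CUBIC))
E
```

```text
t 24.6 p [632.5  68.5 117.6] yaw 4.41 F [-0.  -1.1 -2.1] open 0.445
-> 631 72 80 4.5 rows 1
    [-0.7, -3.7, 37.6, 0.003, 0.014, -0.002]
-> 631 72 42 4.5 rows 1
   each [0.0, -0.0, 38.0, 0.0, 0.0, 0.0]
scene [349.2 226.3]
scene [331.6 226.9]
```

View pics/c13.png

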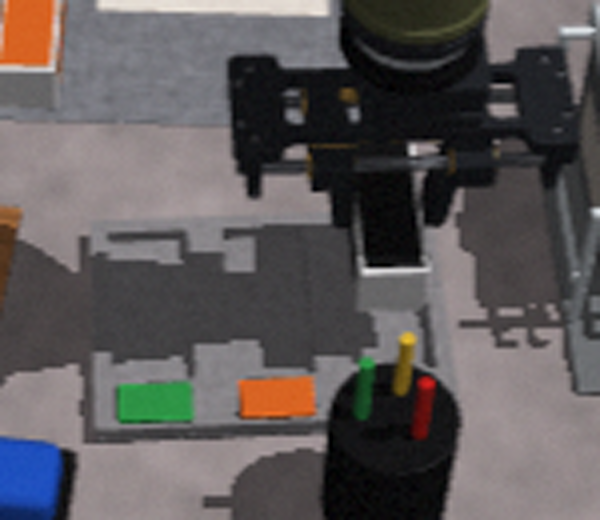

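The pick stopped at z=57 because it is close to the base's near reach limit, so the grip is shallow. The pack still hangs level at (393,225). The corners put its centre about 4 mm behind the TCP, so I aim the TCP at x=635 and release at about z=63.

Request:
{"op": "carry_out", "data": {"motion": [[[3, -2, 15, 0.003, 0.014, 0, 30], [0, -2, 15, 0, 0, 0, 30], [0, 0, 8, 0, 0, 0, 30], [0, 0, 0, 0, 0, 0, 30], [0, 0, 0, 0, 0, 0, 30], [0, 0, 0, 0, 0, 0, 30]]]}}

```text
clock: 25.25
tool_pos: [0.6374, 0.0741, 0.081]
eef_rot: [0.999, 0.038, 0.002, -0.001]
contact_force: [0.7, 0.8, -2.4]
opening: 0.443
```

```bash
python3 go.py "635 72 63 4.5"
```

```text
t 25.2 p [637.4  74.1  81. ] yaw 4.4 F [ 0.7  0.8 -2.4] open 0.443
-> 635 72 63 4.5 rows 1
   each [-2.7, 2.0, 18.0, -0.002, -0.005, -0.002]
```

Request:
{"op": "carry_out", "data": {"motion": [[[-2, 2, 9, 0, -0.005, 0, 30], [0, 0, 6, 0, 0, 0, 30], [0, 0, 3, 0, 0, 0, 30], [0, 0, 0, 0, 0, 0, 30], [0, 0, 0, 0, 0, 0, 30]]]}}

```text
clock: 25.75
tool_pos: [0.6351, 0.0719, 0.0623]
eef_rot: [0.999, 0.039, -0.001, -0.001]
contact_force: [-1.1, 0.4, -1.5]
opening: 0.45
```

```bash
python3 go.py "635 72 62 4.5"
```

```text
t 25.8 p [635.1  71.9  62.3] yaw 4.41 F [-1.1  0.4 -1.5] open 0.45
-> 635 72 62 4.5 rows 1
   each [-0.1, -0.1, 0.3, -0.002, 0.001, -0.002]
```

Request:
{"op": "carry_out", "data": {"motion": [[[0, 0, 2, 0, 0, 0, 30], [0, 0, 0, 0, 0, 0, 30], [0, 0, 0, 0, 0, 0, 50], [0, 0, 0, 0, 0, 0, 65], [0, 0, -20, 0, 0, 0, 65], [0, 0, -40, 0, 0, 0, 75], [0, 0, -20, 0, 0, 0, 75], [0, 0, 0, 0, 0, 0, 75]]]}}

```text
clock: 26.55
tool_pos: [0.6375, 0.0726, 0.1434]
eef_rot: [0.999, 0.038, 0.003, -0.002]
contact_force: [0.3, 0.3, -0.1]
opening: 0.751
```

```bash
python3 go.py "429 -162 130 0.8"; python3 - <<'E'
from h import *
snap('top','t12.png');snap('scene','s12.png')
im=cv2.cvtColor(cv2.imread('pics/t12.png'),cv2.COLOR_BGR2HSV)
for n,lo,hi in(('O',(5,150,90),(18,255,255)),('G',(50,120,60),(80,255,255))):
    m=cv2.inRange(im,lo,hi);k,_,st,ce=cv2.connectedComponentsWithStats(m)
    for i in range(1,k):
        if st[i,4]>150:
            u,v=ce[i];q=cv2.minAreaRect(np.argwhere(_==i)[:,::-1].astype(np.float32));print(n,st[i],ce[i].round(1),(px2w('top',u,v,.04)*1000).round(1)[:2],np.round(q[1],1),round(q[2],1))
a=cv2.imread('pics/s12.png')[160:290,240:390];b=cv2.imread('pics/t12.png')[165:255,215:305]
a=cv2.resize(a,(450,390),interpolation=cv2.INTER_CUBIC);b=cv2.resize(b,(350,350),interpolation=cv2.INTER_CUBIC);b=cv2.copyMakeBorder(b,0,40,0,0,0)
cv2.imwrite('pics/c14.png',np.hstack([a,b]))
E
```

```text
t 26.6 p [637.5  72.6 143.4] yaw 4.39 F [ 0.3  0.3 -0.1] open 0.751
-> 429 -162 130 0.8 rows 7
    [-32.3, 31.1, 1.6, -0.0, -0.001, 0.009]
    [-32.0, 31.4, 1.7, -0.0, -0.001, 0.009]
    [-31.7, 31.7, 1.7, -0.0, -0.001, 0.009]
    [-31.4, 32.0, 1.8, -0.0, -0.001, 0.009]
    [-31.1, 32.3, 1.8, -0.0, -0.001, 0.009]
    [-30.8, 32.5, 1.8, -0.0, -0.001, 0.009]
    [-30.6, 32.8, 1.9, -0.0, -0.001, 0.009]
O [341 200  27  24 284] [357.1 209.1] [ 632.2 -285.4] [27.4 20.8] 7.1
O [311 265   8  31 206] [315.1 280.5] [ 428.4 -167.7] [30.  7.] 90.0
G [371 262  12  31 302] [376.4 277. ] [ 442.  -338.3] [30.4 10.2] 87.4
G [ 22 354  18  27 395] [ 30.4 367. ] [182.3 592. ] [25.1 16.5] 84.8
G [  7 358  10  24 186] [ 11.8 369.9] [174.  640.4] [23.3  8. ] 85.9
```

View pics/c14.png

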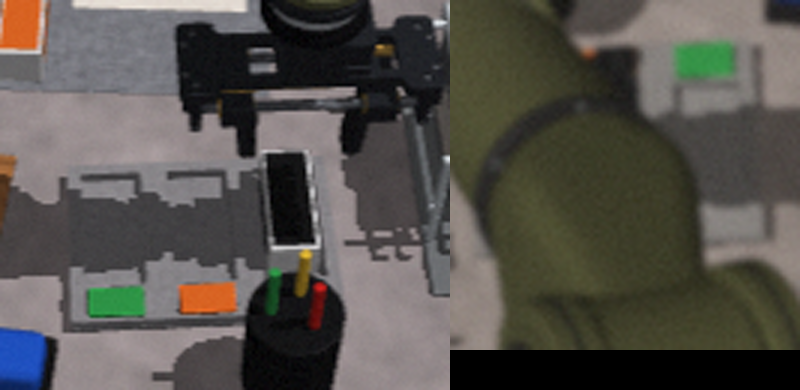

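Black sits in its pocket, with its top corners at (262–318,151–247) in the left panel. I'll check it and the remaining packs numerically in the scene image.

```bash
cat > packs.py <<'E'
from h import *
def packs(f='s12.png',n='scene'):
    im=cv2.cvtColor(cv2.imread('pics/'+f),cv2.COLOR_BGR2HSV)
    for c,lo,hi in(('O',(4,150,60),(18,255,255)),('G',(50,120,40),(80,255,255))):
        k,l,st,ce=cv2.connectedComponentsWithStats(cv2.inRange(im,lo,hi))
        for i in range(1,k):
            if st[i,4]>120 and st[i,0]<360:
                q=cv2.boxPoints(cv2.minAreaRect(np.argwhere(l==i)[:,::-1].astype(np.float32)))
                w=np.array([px2w(n,*p,.04)[:2] for p in q])*1000;w=w[np.argsort(w[:,0])]
                e=w[2]+w[3]-w[0]-w[1]
                print(c,st[i][:4],'centroid',(px2w(n,*ce[i],.04)[:2]*1000).round(1),'box',w.mean(0).round(1),'len',np.hypot(*e).round()/2,'yaw',np.degrees(np.arctan2(e[1],e[0])).round(1))
if __name__=='__main__':
    import sys
    packs(*sys.argv[1:])
E
python3 packs.py; python3 packs.py s9.png; python3 packs.py t9.png top; python3 - <<'E'
from h import *
w=np.array([px2w('scene',240+u/3,160+v/3,.045)[:2] for u,v in((262,153),(309,151),(318,246),(270,247))])*1000;print('black',w.round(),w.mean(0))
E
```

```text
O [240 151  14  25] centroid [ 433.  -161.5] box [ 431.8 -161.7] len 90.0 yaw 1.2
O [173 198  71  50] centroid [ 642.4 -236.5] box [ 631.5 -238.8] len 133.0 yaw 1.5
O [300 254  19  11] centroid [728.1   6.5] box [728.1   7. ] len 26.5 yaw 4.1
G [173 152  15  26] centroid [ 445.3 -338.8] box [ 443.2 -339.2] len 95.5 yaw 2.6
G [269 256  19  10] centroid [733.8 -64.2] box [734.3 -64.1] len 24.5 yaw 2.7
O [240 151  14  25] centroid [ 433.1 -161.7] box [ 431.8 -162. ] len 90.0 yaw 1.2
O [173 198  71  50] centroid [ 641.  -235.9] box [ 629.6 -239.2] len 133.5 yaw 2.4
O [300 254  19  11] centroid [728.1   6.6] box [728.2   7. ] len 26.5 yaw 4.1
G [173 152  15  26] centroid [ 445.  -338.9] box [ 443.5 -339.1] len 95.0 yaw 2.6
G [269 256  19  10] centroid [733.8 -64.5] box [734.3 -64.1] len 24.5 yaw 2.7
O [313 198  55  40] centroid [ 607.9 -238.8] box [ 609.1 -238.5] len 101.0 yaw -6.2
O [307 264  12  32] centroid [ 430.4 -161.7] box [ 431.3 -160.4] len 85.0 yaw 0.6
G [ 22 354  18  27] centroid [182.3 591.8] box [182.6 592. ] len 65.0 yaw 11.7
G [  7 358  10  25] centroid [173.7 640.3] box [174.1 640.6] len 61.5 yaw 12.6
black [[590.  51.]
 [586.  89.]
 [680.  94.]
 [683.  56.]] [634.81406136  72.57910971]
```

Request:
{"op": "carry_out", "data": {"motion": [[[-32, 31, 2, 0, 0, 0.009, 75], [-32, 31, 2, 0, 0, 0.009, 75], [-31, 32, 2, 0, 0, 0.009, 75], [-31, 32, 2, 0, 0, 0.009, 75], [-31, 32, 2, 0, 0, 0.009, 75], [-25, 32, 2, 0, 0, 0.009, 75], [-17, 33, 2, 0, 0, 0.009, 75], [0, 0, 0, 0, 0, 0, 75]]]}}

```text
clock: 27.45
tool_pos: [0.4424, -0.1668, 0.1244]
eef_rot: [1.0, 0.003, -0.005, 0.001]
contact_force: [-0.7, -0.0, 0.6]
opening: 0.751
```

Request:
{"op": "carry_out", "data": {"motion": [[[0, 0, 0, 0, 0, 0, 75], [0, 0, 0, 0, 0, 0, 75]]]}}

```text
clock: 27.65
tool_pos: [0.4483, -0.1599, 0.1257]
eef_rot: [1.0, 0.008, -0.0, -0.002]
contact_force: [0.8, 0.1, -0.7]
opening: 0.748
```

```bash
python3 go.py "438 -162 36 0.8"
```

```text
t 27.6 p [ 448.3 -159.9  125.7] yaw 0.91 F [ 0.8  0.1 -0.7] open 0.748
-> 438 -162 36 0.8 rows 3
   each [-3.4, 0.7, 29.9, -0.001, 0.0, 0.001]
```

Request:
{"op": "carry_out", "data": {"motion": [[[-5, 1, 20, 0, 0, 0.002, 75], [-5, 1, 20, 0, 0, 0, 75], [0, 0, 20, 0, 0, 0, 75], [0, 0, 20, 0, 0, 0, 75], [0, 0, 9, 0, 0, 0, 75], [0, 0, 0, 0, 0, 0, 75], [0, 0, 0, 0, 0, 0, 75]]]}}

```text
clock: 28.35
tool_pos: [0.4382, -0.1621, 0.0372]
eef_rot: [1.0, 0.007, -0.0, -0.001]
contact_force: [-0.8, 1.2, -0.4]
opening: 0.752
```

```bash
python3 go.py "438 -162 36 0.8"; python3 -c "
from h import *
print(readout.get_state()['q'].round(2))"
```

```text
t 28.4 p [ 438.2 -162.1   37.2] yaw 0.82 F [-0.8  1.2 -0.4] open 0.752
-> 438 -162 36 0.8 rows 1
   each [-0.2, -0.1, 1.2, -0.002, 0.001, 0.0]
[ 0.3   0.92 -0.07  2.17  0.84  0.08 -2.14]
```

Request:
{"op": "carry_out", "data": {"motion": [[[0, 0, 1, 0, 0, 0, 30], [0, 0, 0, 0, 0, 0, 30], [0, 0, 0, 0, 0, 0, 30], [0, 0, 0, 0, 0, 0, 30], [0, 0, 0, 0, 0, 0, 30], [0, 0, 0, 0, 0, 0, 30]]]}}

```text
clock: 28.95
tool_pos: [0.4379, -0.1632, 0.0366]
eef_rot: [1.0, 0.006, -0.0, -0.001]
contact_force: [0.2, 0.2, 5.2]
opening: 0.451
```

Request:
{"op": "carry_out", "data": {"motion": [[[0, 0, -25, 0, 0, 0, 30], [0, 0, -35, 0, 0, 0, 30], [0, 0, -10, 0, 0, 0, 30], [0, 0, 0, 0, 0, 0, 30]]]}}

```text
clock: 29.35
tool_pos: [0.4381, -0.1641, 0.1074]
eef_rot: [1.0, 0.005, 0.001, -0.001]
contact_force: [-0.2, -0.9, -2.1]
opening: 0.455
```

```bash
python3 go.py "645 1 105 4.5"
```

```text
t 29.4 p [ 438.1 -164.1  107.4] yaw 0.61 F [-0.2 -0.9 -2.1] open 0.455
-> 645 1 105 4.5 rows 6
    [34.8, -27.2, 0.5, -0.0, -0.0, -0.011]
    [35.1, -26.8, 0.5, -0.0, -0.0, -0.011]
    [35.4, -26.4, 0.5, -0.0, -0.0, -0.011]
    [35.7, -26.0, 0.4, -0.0, -0.0, -0.011]
    [36.0, -25.6, 0.4, -0.0, -0.0, -0.011]
    [36.3, -25.1, 0.4, -0.0, -0.0, -0.011]
```

Request:
{"op": "carry_out", "data": {"motion": [[[35, -27, 0, 0, 0, -0.011, 30], [35, -27, 0, 0, 0, -0.011, 30], [35, -26, 0, 0, 0, -0.011, 30], [36, -26, 0, 0, 0, -0.011, 30], [36, -26, 0, 0, 0, -0.011, 30], [36, -25, 0, 0, 0, -0.011, 30], [0, 0, 0, 0, 0, 0, 30], [0, 0, 0, 0, 0, 0, 30]]]}}

```text
clock: 30.15
tool_pos: [0.6436, 0.0027, 0.1043]
eef_rot: [0.999, 0.04, -0.002, -0.001]
contact_force: [-1.0, -0.4, -2.5]
opening: 0.452
```

```bash
python3 go.py "645 1 70 4.5;645 1 43 4.5"
```

```text
t 30.1 p [643.6   2.7 104.3] yaw 4.57 F [-1.  -0.4 -2.5] open 0.452
-> 645 1 70 4.5 rows 1
   each [1.4, 1.8, 34.3, -0.001, 0.004, 0.001]
-> 645 1 43 4.5 rows 1
   each [0.0, -0.0, 27.0, 0.0, 0.0, 0.0]
```

Request:
{"op": "carry_out", "data": {"motion": [[[1, 1, 17, 0, 0.004, 0, 30], [0, 1, 18, 0, 0, 0, 30], [0, 0, 0, 0, 0, 0, 30], [0, 0, 0, 0, 0, 0, 30], [0, 0, 0, 0, 0, 0, 30]]]}}

```text
clock: 30.65
tool_pos: [0.6456, -0.0002, 0.0717]
eef_rot: [0.999, 0.039, 0.002, -0.001]
contact_force: [0.4, -0.3, -1.2]
opening: 0.452
```

```bash
python3 go.py "645 1 43 4.5"; python3 -c "
from h import *
snap('scene','s13.png')
import packs;packs.packs('s13.png')
p=readout.get_state()['tool_pos'];print(p)
im=cv2.cvtColor(cv2.imread('pics/s13.png'),cv2.COLOR_BGR2HSV)
l=cv2.connectedComponentsWithStats(cv2.inRange(im,(4,150,60),(18,255,255)))
for st,c in zip(l[2][1:],l[3][1:]):
  if st[4]>80: print(st,(px2w('scene',*c,.071)*1000).round(1))"
```

```text
t 30.6 p [ 6.456e+02 -2.000e-01  7.170e+01] yaw 4.45 F [ 0.4 -0.3 -1.2] open 0.452
-> 645 1 43 4.5 rows 1
   each [-0.6, -1.2, 28.7, -0.002, -0.004, -0.001]
O [173 199  72  49] centroid [ 642.  -234.8] box [ 629.6 -238.5] len 133.5 yaw 2.3
O [300 218  15  18] centroid [636.    1.3] box [634.8   1.5] len 50.5 yaw 0.8
O [300 254  19  11] centroid [728.1   6.6] box [728.2   7. ] len 26.5 yaw 4.1
G [173 152  15  26] centroid [ 445.1 -338.8] box [ 443.5 -339. ] len 95.0 yaw 2.1
G [269 256  19  10] centroid [733.8 -64.5] box [734.3 -64.1] len 24.5 yaw 2.7
[6.45840518e-01 1.82337201e-05 7.19678615e-02]
[ 173  199   72   49 2156] [ 664.1 -228.5   71. ]
[300 218  15  18 239] [658.3   0.8  71. ]
[300 254  19  11 178] [747.7   5.8  71. ]
```

Lateral position is good (y≈1). Lower, release, rise.

Request:
{"op": "carry_out", "data": {"motion": [[[-1, -1, 15, 0, 0, 0, 30], [0, 0, 9, 0, 0, 0, 30], [0, 0, 5, 0, 0, 0, 30], [0, 0, 1, 0, 0, 0, 30], [0, 0, 0, 0, 0, 0, 30]]]}}

```text
clock: 31.2
tool_pos: [0.6436, 0.0009, 0.0415]
eef_rot: [0.999, 0.039, 0.0, -0.001]
contact_force: [-2.6, -1.6, 5.7]
opening: 0.449
```

```bash
python3 go.py "645 1 43 4.5"
```

```text
t 31.2 p [643.6   0.9  41.5] yaw 4.48 F [-2.6 -1.6  5.7] open 0.449
-> 645 1 43 4.5 rows 1
   each [1.4, 0.0, -1.5, -0.001, -0.001, -0.0]
```

Request:
{"op": "carry_out", "data": {"motion": [[[0, 0, 0, 0, 0, 0, 50], [0, 0, 0, 0, 0, 0, 58], [0, 0, 0, 0, 0, 0, 58], [0, 0, -20, 0, 0, 0, 58], [0, 0, -40, 0, 0, 0, 65], [0, 0, -40, 0, 0, 0, 75], [0, 0, 0, 0, 0, 0, 75], [0, 0, 0, 0, 0, 0, 75]]]}}

```text
clock: 32.0
tool_pos: [0.6448, 0.0007, 0.1421]
eef_rot: [0.999, 0.039, 0.002, -0.001]
contact_force: [-0.3, -0.2, -0.4]
opening: 0.751
```

```bash
python3 go.py "446 -340 130 2.5"; python3 -c "
from h import *
snap('scene','s14.png');snap('top','t14.png')
import packs;packs.packs('s14.png');packs.packs('t14.png','top')"
```

```text
t 32.0 p [644.8   0.7 142.1] yaw 4.45 F [-0.3 -0.2 -0.4] open 0.751
-> 446 -340 130 2.5 rows 9
    [-25.0, 36.0, 1.2, -0.0, -0.001, 0.004]
    [-24.8, 36.1, 1.2, -0.0, -0.001, 0.004]
    [-24.7, 36.2, 1.2, -0.0, -0.001, 0.004]
    [-24.6, 36.3, 1.2, -0.0, -0.001, 0.004]
    [-24.4, 36.4, 1.2, -0.0, -0.001, 0.004]
    [-24.3, 36.5, 1.3, -0.0, -0.001, 0.004]
    [-24.1, 36.6, 1.3, -0.0, -0.001, 0.004]
    [-24.0, 36.7, 1.3, -0.0, -0.001, 0.004]
    [-23.9, 36.8, 1.3, -0.0, -0.001, 0.004]
O [173 199  71  49] centroid [ 641.2 -234. ] box [ 629.5 -239.2] len 133.0 yaw 2.4
O [299 211  16  32] centroid [6.353e+02 4.000e-01] box [633.9   0. ] len 90.5 yaw 4.7
O [300 254  19  11] centroid [728.    6.5] box [728.1   7. ] len 26.5 yaw 4.1
G [173 152  15  26] centroid [ 445.3 -338.9] box [ 443.2 -339.1] len 95.5 yaw 2.6
G [269 256  19  10] centroid [733.8 -64.2] box [734.3 -64.1] len 24.5 yaw 2.7
O [315 198  54  39] centroid [ 607.9 -243.9] box [ 608.4 -238. ] len 101.5 yaw -4.7
G [ 22 354  18  27] centroid [182.4 591.9] box [182.5 591.7] len 65.0 yaw 11.7
G [  8 358   9  25] centroid [173.8 640.4] box [173.8 639.8] len 61.5 yaw 6.8
```

Request:
{"op": "carry_out", "data": {"motion": [[[-25, 36, 1, 0, 0, 0.004, 75], [-25, 36, 1, 0, 0, 0.004, 75], [-25, 36, 1, 0, 0, 0.004, 75], [-25, 36, 1, 0, 0, 0.004, 75], [-24, 36, 1, 0, 0, 0.004, 75], [-24, 37, 1, 0, 0, 0.004, 75], [-24, 37, 1, 0, 0, 0.004, 75], [-24, 37, 1, 0, 0, 0.004, 75]]]}}

```text
clock: 32.9
tool_pos: [0.4653, -0.3032, 0.1306]
eef_rot: [1.0, 0.023, 0.0, -0.002]
contact_force: [0.9, -1.1, 0.8]
opening: 0.748
```

Request:
{"op": "carry_out", "data": {"motion": [[[-24, 37, 1, 0, 0, 0.004, 75], [0, 0, 0, 0, 0, 0, 75], [0, 0, 0, 0, 0, 0, 75], [0, 0, 0, 0, 0, 0, 75]]]}}

```text
clock: 33.3
tool_pos: [0.4455, -0.3385, 0.1304]
eef_rot: [1.0, 0.022, 0.001, -0.002]
contact_force: [0.1, 0.8, 0.0]
opening: 0.745
```

```bash
python3 go.py "446 -340 36 2.5"; python3 -c "
from h import *
snap('scene','s15.png');snap('top','t15.png')
import packs;packs.packs('s15.png');packs.packs('t15.png','top')"
```

```text
t 33.3 p [ 445.5 -338.5  130.4] yaw 2.52 F [0.1 0.8 0. ] open 0.745
-> 446 -340 36 2.5 rows 3
   each [0.0, 0.6, 31.5, -0.001, -0.001, 0.0]
O [173 198  71  50] centroid [ 641.  -236.1] box [ 629.7 -239.1] len 133.0 yaw 2.6
O [299 211  16  32] centroid [6.352e+02 5.000e-01] box [6.338e+02 1.000e-01] len 90.5 yaw 4.7
O [300 254  19  11] centroid [728.1   6.6] box [728.2   7. ] len 26.5 yaw 4.1
G [173 152  15  26] centroid [ 444.9 -338.9] box [ 443.2 -339.1] len 95.5 yaw 2.1
G [269 256  19  10] centroid [733.8 -64.3] box [734.3 -64.1] len 24.5 yaw 2.7
O [251 190  12  31] centroid [6.361e+02 5.000e-01] box [6.367e+02 6.000e-01] len 87.0 yaw 4.5
O [313 198  55  40] centroid [ 607.4 -238.7] box [ 609.2 -238. ] len 101.0 yaw -6.2
G [ 22 354  18  27] centroid [182.3 591.9] box [182.6 591.9] len 65.5 yaw 10.9
G [  7 358  10  25] centroid [173.9 640.3] box [174.1 640.4] len 62.0 yaw 11.0
```

Request:
{"op": "carry_out", "data": {"motion": [[[0, 1, 30, 0, 0, 0, 75], [0, 0, 30, 0, 0, 0, 75], [0, 0, 25, 0, 0, 0, 75], [0, 0, 9, 0, 0, 0, 75], [0, 0, 0, 0, 0, 0, 75], [0, 0, 0, 0, 0, 0, 75]]]}}

```text
clock: 34.0
tool_pos: [0.4462, -0.3406, 0.0379]
eef_rot: [1.0, 0.022, 0.002, -0.001]
contact_force: [0.1, 0.7, 0.7]
opening: 0.749
```

Request:
{"op": "carry_out", "data": {"motion": [[[0, 0, 0, 0, 0, 0, 30], [0, 0, 0, 0, 0, 0, 30], [0, 0, 0, 0, 0, 0, 30], [0, 0, 0, 0, 0, 0, 30], [0, 0, 0, 0, 0, 0, 30], [0, 0, 0, 0, 0, 0, 30]]]}}

```text
clock: 34.6
tool_pos: [0.4456, -0.3407, 0.0377]
eef_rot: [1.0, 0.021, 0.002, -0.001]
contact_force: [-1.0, 1.5, 5.6]
opening: 0.45
```

Request:
{"op": "carry_out", "data": {"motion": [[[0, 0, -25, 0, 0, 0, 30], [0, 0, -35, 0, 0, 0, 30], [0, 0, -20, 0, 0, 0, 30], [0, 0, 0, 0, 0, 0, 30]]]}}

```text
clock: 35.0
tool_pos: [0.4463, -0.3422, 0.1192]
eef_rot: [1.0, 0.021, 0.004, 0.0]
contact_force: [-0.5, 0.6, -3.2]
opening: 0.451
```

```bash
python3 go.py "646 -72 115 4.5"
```

```text
t 35.0 p [ 446.3 -342.2  119.2] yaw 2.36 F [-0.5  0.6 -3.2] open 0.451
-> 646 -72 115 4.5 rows 8
    [26.3, -32.7, 0.7, 0.0, -0.001, -0.005]
    [26.5, -32.6, 0.7, 0.0, -0.001, -0.005]
    [26.6, -32.5, 0.6, 0.0, -0.001, -0.005]
    [26.8, -32.3, 0.6, 0.0, -0.001, -0.005]
    [26.9, -32.2, 0.6, 0.0, -0.001, -0.005]
    [27.1, -32.1, 0.6, 0.0, -0.001, -0.005]
    [27.2, -32.0, 0.6, 0.0, -0.001, -0.005]
    [27.4, -31.8, 0.5, 0.0, -0.001, -0.005]
```

Request:
{"op": "carry_out", "data": {"motion": [[[26, -33, 0, 0, -0.001, -0.005, 30], [26, -33, 0, 0, -0.001, -0.005, 30], [27, -32, 0, 0, 0, -0.005, 30], [27, -32, 0, 0, 0, -0.005, 30], [27, -32, 0, 0, 0, -0.005, 30], [27, -32, 0, 0, 0, -0.005, 30], [27, -32, 0, 0, 0, -0.005, 30], [28, -32, 0, 0, 0, -0.005, 30]]]}}

```text
clock: 35.8
tool_pos: [0.644, -0.0699, 0.1157]
eef_rot: [0.999, 0.041, -0.001, -0.0]
contact_force: [-0.0, -1.1, -1.6]
opening: 0.452
```

Request:
{"op": "carry_out", "data": {"motion": [[[0, 0, 20, 0, 0, 0, 30], [0, 0, 20, 0, 0, 0, 30], [0, 0, 0, 0, 0, 0, 30], [0, 0, 0, 0, 0, 0, 30], [0, 0, 0, 0, 0, 0, 30]]]}}

```text
clock: 36.3
tool_pos: [0.6446, -0.0711, 0.0782]
eef_rot: [0.999, 0.041, 0.001, -0.001]
contact_force: [0.3, -0.8, -1.3]
opening: 0.454
```

```bash
python3 go.py "646 -72 43 4.5"
```

```text
t 36.3 p [644.6 -71.1  78.2] yaw 4.67 F [ 0.3 -0.8 -1.3] open 0.454
-> 646 -72 43 4.5 rows 1
   each [1.2, 1.1, 35.2, -0.002, -0.002, 0.003]
```

Request:
{"op": "carry_out", "data": {"motion": [[[1, 1, 15, 0, 0, 0.003, 30], [0, 0, 12, 0, 0, 0, 30], [0, 0, 6, 0, 0, 0, 30], [0, 0, 3, 0, 0, 0, 30], [0, 0, 0, 0, 0, 0, 30], [0, 0, 0, 0, 0, 0, 30]]]}}

```text
clock: 36.9
tool_pos: [0.6444, -0.0719, 0.0426]
eef_rot: [0.999, 0.039, -0.001, -0.0]
contact_force: [-3.7, 0.5, 8.2]
opening: 0.451
```

```bash
python3 go.py "646 -72 43 4.5"
```

```text
t 36.9 p [644.4 -71.9  42.6] yaw 4.52 F [-3.7  0.5  8.2] open 0.451
-> 646 -72 43 4.5 rows 1
   each [1.6, 0.2, -0.4, -0.001, 0.001, 0.0]
```

Green touches the pocket floor. I'll release it and move the arm to the side, away from the cameras' view.

Request:
{"op": "carry_out", "data": {"motion": [[[0, 0, 0, 0, 0, 0, 50], [0, 0, 0, 0, 0, 0, 58], [0, 0, 0, 0, 0, 0, 58], [0, 0, -20, 0, 0, 0, 58], [0, 0, -40, 0, 0, 0, 58], [0, 0, -40, 0, 0, 0, 58], [-20, 30, -20, 0, 0, 0, 58], [-25, 35, -10, 0, 0, 0, 58]]]}}

```text
clock: 37.7
tool_pos: [0.6078, -0.1383, 0.1744]
eef_rot: [0.999, 0.042, 0.004, -0.001]
contact_force: [0.4, -1.0, -1.2]
opening: 0.577
```

Request:
{"op": "carry_out", "data": {"motion": [[[-25, 35, 0, 0, 0, 0, 58], [-25, 35, 0, 0, 0, 0, 58], [-25, 35, 0, 0, 0, 0, 58], [-25, 35, 0, 0, 0, 0, 58], [-25, 35, 0, 0, 0, 0, 58], [-15, 40, 0, 0, 0, 0, 58], [-10, 40, 0, 0, 0, 0, 58], [-10, 40, 0, 0, 0, 0, 58]]]}}

```text
clock: 38.5
tool_pos: [0.4687, -0.4487, 0.171]
eef_rot: [0.999, 0.039, 0.001, -0.001]
contact_force: [1.0, -0.1, 0.1]
opening: 0.579
```

Request:
{"op": "carry_out", "data": {"motion": [[[0, 40, 0, 0, 0, 0, 58], [0, 40, 0, 0, 0, 0, 58], [0, 30, 0, 0, 0, 0, 58], [0, 0, 0, 0, 0, 0, 58], [0, 0, 0, 0, 0, 0, 58]]]}}

```text
clock: 39.0
tool_pos: [0.478, -0.5562, 0.1701]
eef_rot: [0.999, 0.039, 0.0, -0.002]
contact_force: [-0.6, 0.3, 1.3]
opening: 0.579
```

```bash
python3 go.py; python3 -c "
from h import *
snap('scene','s16.png');snap('top','t16.png')
import packs;packs.packs('s16.png');packs.packs('t16.png','top')
a=cv2.imread('pics/t16.png')[140:280,100:400];b=cv2.imread('pics/s16.png')[130:300,150:500]
a=cv2.resize(a,(640,299),interpolation=cv2.INTER_CUBIC);b=cv2.resize(b,(600,291),interpolation=cv2.INTER_CUBIC)
cv2.imwrite('pics/c15.png',np.vstack([a,cv2.copyMakeBorder(b,0,0,0,40,0)]))"
```

```text
t 39.0 p [ 478.  -556.2  170.1] yaw 4.48 F [-0.6  0.3  1.3] open 0.579
O [173 198  71  50] centroid [ 641.2 -235.7] box [ 629.6 -239.2] len 133.5 yaw 2.4
O [299 211  16  32] centroid [6.352e+02 4.000e-01] box [6.338e+02 1.000e-01] len 90.5 yaw 4.7
O [300 254  19  11] centroid [728.1   6.6] box [728.2   7. ] len 26.5 yaw 4.1
G [270 212  14  31] centroid [640.3 -72.5] box [638.4 -72.2] len 89.5 yaw 2.8
G [269 256  19  10] centroid [733.8 -64.3] box [734.3 -64.1] len 24.5 yaw 2.7
O [251 190  12  31] centroid [6.357e+02 6.000e-01] box [637.1   1.6] len 86.5 yaw 1.8
O [313 198  55  40] centroid [ 608.2 -237.8] box [ 609.5 -237.4] len 101.5 yaw -6.1
G [277 190  12  29] centroid [641.7 -72.2] box [641.9 -72.6] len 82.5 yaw 4.8
G [ 22 354  18  27] centroid [182.4 592. ] box [182.5 592. ] len 65.0 yaw 11.7
G [  7 358  10  25] centroid [174.1 640.4] box [174.  640.4] len 62.0 yaw 11.3
```

View pics/c15.png

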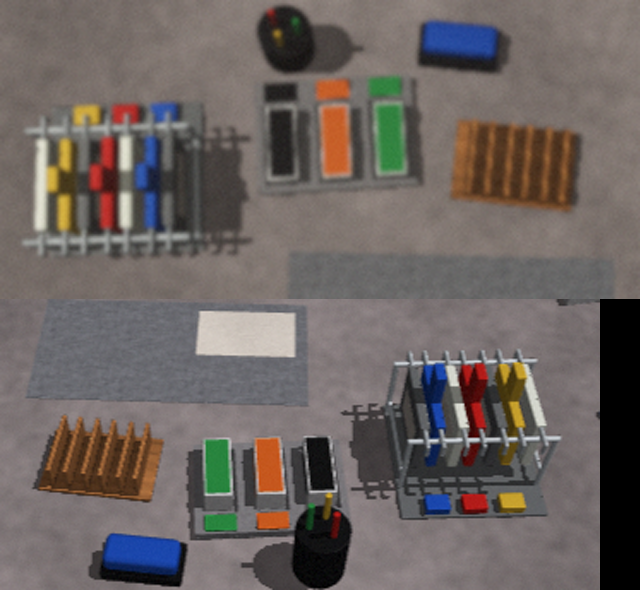

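Everything is in place: the packs in their pockets (row of three at (335,140) in the upper panel) and the wallets square in their gaps. I'll measure the tabs and neighbours once, then hand in.

```bash
python3 -c "
from h import *
s=640/300
for n,u,v,z,g in(('Y',53,179,.173,(558,332.3)),('R',97,177,.173,(561,280.5)),('B',146,175,.173,(564,228.5)),('h0',41,184,.123,(556.6,357.6)),('h1',83,184,.123,(558.6,304.8)),('h2',126,182,.123,(562.2,254)),('h3',168,181,.123,(563.8,201.7))):
    print(n,(px2w('top',100+u/s,140+v/s,z)[:2]*1000-g).round(1))
w=px2w('top',100+282/s,140+142/s,.045)*1000;print('black',w.round(1)[:2]-[631,72])
ticket.finish_job()"
```

```text
Y [-0.7 -4.3]
R [ 0.  -4.4]
B [  0.8 -10.2]
h0 [0.2 0.8]
h1 [-0.5  1.8]
h2 [-0.3 -0.2]
h3 [0.6 0.3]
black [-1.2 -1.9]
the job is handed in; nothing more can be done
```

I hung all three wallets (yellow, red, blue) by both hooks in the gaps of their own colour. All three packs (black, orange, green) lie label up in their own tray pockets. I then backed the arm clear and handed the job in at about 39 s.

My last checks, all from the camera images:

| Item | Distance from target | Limit |
|---|---|---|
| Yellow and red tabs | about 4 mm | 20 mm |
| Blue tab | about 10 mm | 20 mm |
| Green, orange and black packs | about 1–5 mm, depending on the camera | 12 mm |
| Four neighbouring wallets | moved at most 2 mm | 25 mm |

- **Blue wallet:** this is the loosest fit. I had shifted it 5 mm just before lowering, and the final picture suggests that was slightly too much.
- **Bystanders:** I did not touch the mug, pen cup or hole punch. The pen cup and hole punch look unmoved in the last picture. The mug was outside that crop, so I did not check it at the end.
- **Disagreements:** the arm's pose readings scattered by a few mm, and the two cameras differed by up to about 3.5 mm. The black pack was gripped only about 5 mm deep because the arm could not get lower there, but it still sits correctly in its pocket.
- **Heights and tilts:** I judged these from the pictures and the contact forces, not by measuring them directly.
- **Knocked pack:** I saw no pack get knocked aside.

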